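# Return bottles to a tight graduated row on a nail desk

## Task

Put the amber bottles left standing on the desk back into the bottle tray, each between its two neighbours so that the row steps down evenly in height from the fixed end to the sliding end stop: draw the stop back, nudge the bottles apart to open gaps, and slide each returning bottle in. When all are in, slide the stop up again so that the whole row stands upright and close together, from the fixed end to the stop. It is glass: grip it lightly and close the row up gently, and leave the water bottle, the cream jar and the buffer where they are.

Things in the scene. Friction and masses are not known exactly. Their poses are not given: they have to be found in the camera images.
- tray: the adjustable bottle tray, fixed to the desk: a grey acrylic channel 432 mm long (its own y), 66 mm deep (its own x) with a 6 mm floor plate and clear lips 6 mm thick that rise to 16 mm above the desk along front and back; inner depth 54 mm, inner length 416 mm. Origin: centre of its underside, on the desk. +y runs along the row towards the fixed upright end (66 x 8 mm, 72 mm high), -y towards the sliding end stop, +x to the side away from the robot
- tray_floor (a point): centre of the top of the tray's floor plate, 6 mm above the desk, axes as the tray's. Bottles slide along the floor plate when pushed or dragged; one that is held high up and dragged can lean a little, so that its foot lags some millimetres behind
- tray_end (a point): on the inner face of the tray's fixed upright end (0, 208 mm along the tray's y, 30 mm up); the first bottle of the row stands against this face
- stop (a joint): the sliding end stop that holds the row together: how far it is drawn back along the tray's -y, 0 to 0.200 m; at 0 its face is 195 mm from the fixed end's inner face (just four bottles), so the clear length of the row is 0.195 + value. It slides with about 1.5 N of friction, does not spring back and stays where it is left
- stop_face (a point): centre of the end stop's face that looks along +y at the row, 50 mm above the desk. The stop is a grey acrylic block 20 mm thick (y), 54 mm deep (x), 81 mm high, which may be pinched across its 54 mm depth or pushed
- stop_grip (a point): centre line of the end stop block, 10 mm behind its face, 60 mm above the desk: height to take it at (its top is at 81 mm)
- row1: amber glass bottle 136 mm high: square body 48 x 48 mm, 108 mm high, and a black round cap 30 mm across and 28 mm high; about 188 g, most of it low down in a thick glass base (centre of mass about 30 mm up); glass, to be gripped with 40 N or less and pushed gently; standing in the tray, first in the row, against the fixed end. Origin: centre of its underside, z up along it, x and y square to its faces
- row2: amber glass bottle 116 mm high: square body 48 x 48 mm, 88 mm high, and a black round cap 30 mm across and 28 mm high; about 168 g, most of it low down in a thick glass base (centre of mass about 30 mm up); glass, to be gripped with 40 N or less and pushed gently; standing in the tray, second in the row. Origin: centre of its underside, z up along it, x and y square to its faces
- row3: amber glass bottle 96 mm high: square body 48 x 48 mm, 68 mm high, and a black round cap 30 mm across and 28 mm high; about 148 g, most of it low down in a thick glass base (centre of mass about 30 mm up); glass, to be gripped with 40 N or less and pushed gently; standing in the tray, third in the row. Origin: centre of its underside, z up along it, x and y square to its faces
- row4: amber glass bottle 76 mm high: square body 48 x 48 mm, 48 mm high, and a black round cap 30 mm across and 28 mm high; about 128 g, most of it low down in a thick glass base (centre of mass about 30 mm up); glass, to be gripped with 40 N or less and pushed gently; standing in the tray, last in the row, next to the end stop. Origin: centre of its underside, z up along it, x and y square to its faces
- back1: amber glass bottle 126 mm high: square body 48 x 48 mm, 98 mm high, and a black round cap 30 mm across and 28 mm high; about 178 g, most of it low down in a thick glass base (centre of mass about 30 mm up); glass, to be gripped with 40 N or less and pushed gently; standing loose on the desk between robot and tray, may be absent; belongs between row1 and row2. Origin: centre of its underside, z up along it, x and y square to its faces
- back2: amber glass bottle 106 mm high: square body 48 x 48 mm, 78 mm high, and a black round cap 30 mm across and 28 mm high; about 158 g, most of it low down in a thick glass base (centre of mass about 30 mm up); glass, to be gripped with 40 N or less and pushed gently; standing loose on the desk between robot and tray, may be absent; belongs between row2 and row3. Origin: centre of its underside, z up along it, x and y square to its faces
- back3: amber glass bottle 86 mm high: square body 48 x 48 mm, 58 mm high, and a black round cap 30 mm across and 28 mm high; about 138 g, most of it low down in a thick glass base (centre of mass about 30 mm up); glass, to be gripped with 40 N or less and pushed gently; standing loose on the desk between robot and tray, may be absent; belongs between row3 and row4. Origin: centre of its underside, z up along it, x and y square to its faces
- water: bystander: clear water bottle with blue cap, 64 mm across, 205 mm high, to the right; origin centre of underside
- cream: bystander: white cream jar, 68 mm across, 50 mm high, to the left; origin centre of underside
- buffer: bystander: yellow nail buffer block 95 x 26 x 26 mm to the right; origin centre of underside

How it is judged:
By the outcome, as a careful person would: the job done as asked, in the order asked, and still so for the second after the job is handed in, with the robot touching nothing.
Of back1, back2, back3 only 2 to 3 are there at a start; the rules pass over those that are not, and their reading is None.
At some moment in a run one of back1, back2, back3 may be knocked a few centimetres aside while the robot is not near it.
Once in a run the grip may slacken for a moment while it holds something.
It also fails if it takes over 210 s, if anything falls off the work surface, if the arm or the gripper's body presses on something with over 40 N, if the wrist force passes 120 N, or if a joint passes its speed limit or range.

## Robot

A 6-joint arm with a two-finger parallel gripper is mounted at the origin on the work surface. World frame = base frame: x ahead of the robot, y to its left, z up, the work surface at z = 0. Lengths are in m, angles in rad, forces in N, time in s.
With the tool pointing down it reaches from about 0.3 to 1 m from the base axis. Payload 5.1 kg.
Tool frame: the origin (TCP) lies midway between the tips of the shut fingers; the grasp point (between the pads) lies 19 mm behind it (r.tcp_to_grasp is the distance from the TCP to the grasp point, in m); z points along the fingers, y is the line along which they close (so a half turn about z gives the same grasp; the last joint's range is limited). The gripper opens to 95 mm and grips with 3 to 60 N. Pads are 20 mm wide; open, the fingers measure 119 mm over their backs; the gripper's body (75 mm by 180 mm) begins 59 mm behind the grasp point.
Start: joints at [1.216, 0.124, 1.65, -0, 1.367, -0.083], TCP at [0.175, 0.626, 0.181] pointing down, gripper open.
Joint ranges: [-2.61, 2.61], [-1.02, 2.33], [0.03, 2.71], [-1.35, 4.49], [0.32, 2.68], [-2.91, 2.91]. Speed limits (rad/s): [2.57, 2.57, 3.14, 3.14, 3.14, 3.14].

## Interface

Orientations are given as a rotation vector (axis times angle).
In Python, from plant import r, snapshot, get_calibration, ticket, regions_of, place_of gives the robot as it stands. The module is installed in compiled form; this text tells all that it offers.
- The arm moves only by the tool move_arm, never from a script. Its arguments are lists of equal length, an entry for each row: "rotation": the turn, a rotation vector about the tool's x, y, z in rad, a list of three; "travel": the shift along the tool's x, y, z in mm, a list of three; "hand": the finger opening in mm, from 0 to 95.1. In form: {"rotation": [[wx, wy, wz], ...], "travel": [[x, y, z], ...], "hand": [hand, ...]}. A call has 1 to 5 rows; each row shifts and turns the commanded pose from where the row before left it, along the tool's axes as they then stand; what a row does not reach is not made up. A row lasts 1/8 s, in which the tool goes at most 62.5 mm and 10.7 degrees, less where a joint would pass 70% of its speed; a pose out of reach is approached as far as the arm can. A call is refused whole if a number of a shift passes 62.5 or a number of a turn 0.188, either way. A call with a gripper value outside its range is refused whole. The fingers move at their own pace and stop on an object; "force" is the grip in N (left out, the last holds). Time passes only in rows, so rows that do not move let the fingers close. It gives the time, the measured TCP pose, the force, the opening and the grip force at its end, in the units of the state.
- r.observe(): the state, without advancing time (a new reading comes with each control period).
- snapshot(name): name is "scene" or "top" or "wrist"; returns the picture (480x640x3 uint8, red, green, blue); there is no depth.
- get_calibration(name): a dict with "K" (3x3 intrinsics, pixels), "xyz" and "rotation" of the camera in the world. Camera axes: x right, y down, z forward; pixel columns grow to the right and rows downward; lengths in m; the calibration is good to about 2 mm. A picture is of the moment at which its call begins: read the wrist's pose just before it. get_calibration takes no time and is no camera call; for the wrist camera it gives the pose at the moment of the call.
- ticket.sign_off(): hands the job in; it is judged then, once.
Trained networks look in the newest picture that a camera, given by its name, has taken for a name from the list of things; names that differ only in an ending like _2 or _b are one class to them, and where a whole thing is asked for, a point or a joint stands for the part that bears it (a point fixed in the world has none). Each returns a list of dicts, best first, with "confidence" (0 to 1); they miss things now and then, are a little off and sometimes report something else, mostly with a low value. They report only what shows in the picture. A call takes as long as a camera call.
- regions_of(label, camera): "pixels" (480x640 bool, what is visible of it).
- place_of(label, camera): "xyz" ([x, y, z] in m, in the coordinates of the camera as it stood for that picture, good to about 4 mm: a listed point, or the origin of a listed thing).
The state is a dict: "time_s": time; "qpos": joint angles; "dq": joint speeds; "joint_torque": joint torques, N m; "tcp_pos": TCP position; "orientation": TCP orientation; "wrist_force": force on the tool from outside, world axes, zero at the start; "wrist_torque": the same for the moment, N m; "opening": finger opening in m; "grasp_force": force on a finger pad.
Only numpy, scipy, OpenCV 4.12 (cv2) and the standard library are available. Lean on these libraries where they do the work, as an engineer would, in place of code of your own. Each camera call takes 0.05 s, during which the arm holds its last target. There are 200 camera calls.

## Working session

There is one attempt and no reset: what is moved stays moved. The work goes in short steps, Python scripts to look and compute and a tool call to move; the robot and the scene stay as the last step left them, time stands still between calls to the robot, and variables do not carry over. Pictures are saved under pics/ and viewed, at most 14 in all, crops included, and the job is handed in when it is done.

Besides the shell and the picture viewer there is one more tool, called after "Emit:" by a JSON object that holds its "name" and its "arguments", one argument or row to a line. move_arm: Moves the arm, as the interface text tells. Its arguments: {"type":"object","properties":{"rotation":{"type":"array"},"travel":{"type":"array"},"hand":{"type":"array"},"force":{"type":"number"}},"required":["rotation","travel","hand"]}

```bash
mkdir -p pics; cat > h.py <<'E'
import numpy as np, cv2
from scipy.spatial.transform import Rotation as R
from plant import r, snapshot, get_calibration, ticket, regions_of, place_of
def Rm(a):
    a=np.array(a,float)
    if a.shape==(3,3): return a
    return R.from_quat(a).as_matrix() if a.size==4 else R.from_rotvec(a).as_matrix()
def look(cam,names,png=None):
    c=get_calibration(cam); im=snapshot(cam)
    if png: cv2.imwrite('pics/'+png,im[:,:,::-1])
    out={}
    for n in names:
        for d in place_of(n,cam)[:2]:
            w=Rm(c['rotation'])@np.array(d['xyz'])+np.array(c['xyz'])
            print(cam,n,round(d['confidence'],2),(w*1000).round(1)); out.setdefault(n,w)
    return out
def st():
    o=r.observe(); print(round(o['time_s'],2),(np.array(o['tcp_pos'])*1000).round(1),np.round(o['orientation'],3),np.round(o['wrist_force'],1),o['opening'],o['grasp_force']); return o
E
python3 - <<'E'
from h import *
o=st(); print(Rm(o['orientation']).round(3), r.tcp_to_grasp)
for c in('scene','top'):
    print(c,get_calibration(c))
N=['tray','tray_end','stop_face','stop_grip','row1','row2','row3','row4','back1','back2','back3','water','cream','buffer']
look('top',N,'top0.png'); look('scene',N,'scene0.png')
E
```

```text
0.0 [174.3 625.4 180. ] [-4.260e-01 -3.112e+00  3.000e-03] [ 0.6 -0.1 -0.5] 0.09547759167699284 0.0
[[-0.963  0.268 -0.001]
 [ 0.268  0.963 -0.002]
 [ 0.    -0.002 -1.   ]] 0.0188
scene {'K': array([[561.97068356,   0.        , 324.89733361],
       [  0.        , 561.97068356, 244.64065762],
       [  0.        ,   0.        ,   1.        ]]), 'xyz': array([ 1.14944285, -0.32671404,  1.24922416]), 'rotation': array([-2.25395839, -1.43684874,  0.38742108])}
top {'K': array([[620.74628997,   0.        , 313.80462216],
       [  0.        , 620.74628997, 241.19281923],
       [  0.        ,   0.        ,   1.        ]]), 'xyz': array([ 0.37885312, -0.0374403 ,  1.47106854]), 'rotation': array([-2.17953379,  2.13159951, -0.11442392])}
top tray 0.77 [613.5 -26.6   1.1]
top tray 0.28 [620.2 -33.5  61. ]
top tray_end 0.71 [593.3 185.2  27.7]
top stop_face 0.65 [614.5 -23.7  48.1]
top stop_grip 0.51 [618.4 -27.2  62.9]
top row1 0.94 [613.1  13.4   4.7]
top row1 0.8 [591.6 159.7   6.5]
top row2 0.94 [613.1  13.4   4.7]
top row2 0.8 [591.6 159.7   6.5]
top row3 0.94 [613.1  13.4   4.7]
top ro
[... 647 characters left out ...]
14.1 -17.4  48.1]
scene stop_grip 0.92 [614.8 -30.7  57.1]
scene row1 0.98 [602.9  63.1   4.5]
scene row1 0.81 [596.9 161.9   7.3]
scene row2 0.98 [602.9  63.1   4.5]
scene row2 0.81 [596.9 161.9   7.3]
scene row3 0.98 [602.9  63.1   4.5]
scene row3 0.81 [596.9 161.9   7.3]
scene row4 0.98 [602.9  63.1   4.5]
scene row4 0.81 [596.9 161.9   7.3]
scene back1 0.94 [444.2 -25.7  -0.9]
scene back1 0.74 [431.4 186.7  -1.9]
scene back2 0.94 [444.2 -25.7  -0.9]
scene back2 0.74 [431.4 186.7  -1.9]
scene back3 0.94 [444.2 -25.7  -0.9]
scene back3 0.74 [431.4 186.7  -1.9]
scene water 0.8 [ 645.7 -416.7    2.1]
scene cream 0.79 [ 5.042e+02  3.677e+02 -5.000e-01]
scene buffer 0.74 [ 480.3 -339.4   -1.7]
```

View pics/top0.png

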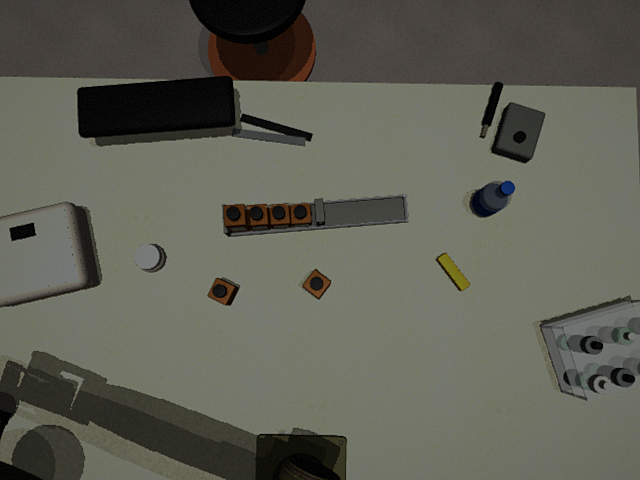

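View pics/scene0.png

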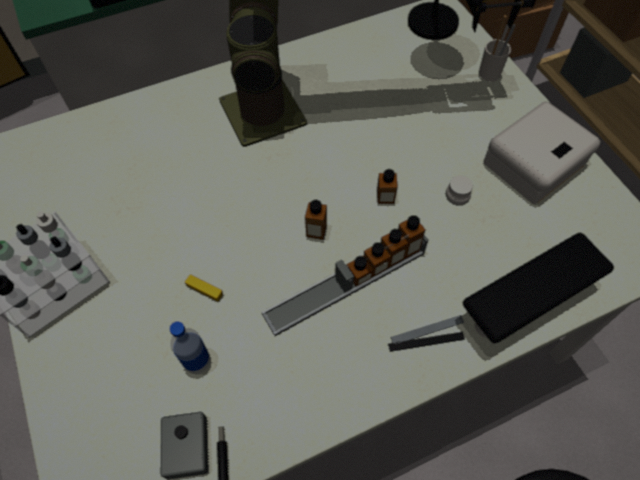

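```bash
python3 - <<'E'
from h import *
for cam in('top','scene'):
  c=get_calibration(cam); snapshot(cam)
  for n in('row','back'):
    for d in place_of(n+'1',cam):
        w=Rm(c['rotation'])@np.array(d['xyz'])+np.array(c['xyz']); print(cam,n,round(d['confidence'],2),(w*1000).round(1))
E
```

```text
top row 0.98 [611.   13.2   2.2]
top row 0.81 [601.5 111.9   4.7]
top row 0.79 [604.4  62.5   5.8]
top row 0.59 [593.1 160.3   5.6]
top back 0.98 [426.  186.   -3.6]
top back 0.82 [446.6 -29.3   3.2]
scene row 0.97 [595.7 159.4   7.4]
scene row 0.88 [599.  113.2   5. ]
scene row 0.86 [602.1  63.5   6. ]
scene row 0.83 [6.074e+02 1.690e+01 2.000e-01]
scene back 0.77 [4.283e+02 1.907e+02 2.000e-01]
scene back 0.65 [444.7 -23.1  -2.6]
```

The pictures show four bottles in the tray at top px (235–300, 213) with the stop at (318, 210). Two bottles stand loose at (220, 291) and (317, 283), and the left one is near the cream jar. Next I'll fit silhouettes to get heights, yaw and positions.

```bash
cat >> h.py <<'E'
from scipy.optimize import minimize
def proj(cal,P):
    p,_=cv2.projectPoints(np.array(P,float).reshape(-1,3), *(lambda Rt:(cv2.Rodrigues(Rt)[0],-Rt@np.array(cal['xyz'])))(Rm(cal['rotation']).T), cal['K'],None)
    return p[:,0]
S=8
def sil(cal,x,y,yaw,H,z0=0.):
    m=np.zeros((480,640),np.float32)
    hb=H-.028; c,s=np.cos(yaw),np.sin(yaw)
    B=[[x+c*a-s*b,y+s*a+c*b,z0+z] for a in(-.024,.024) for b in(-.024,.024) for z in(0,hb)]
    t=np.linspace(0,2*np.pi,24)
    C=[[x+.015*np.cos(u),y+.015*np.sin(u),z0+z] for u in t for z in(hb,H)]
    im=np.zeros((480,640),np.uint8)
    for P in(B,C):
        h=cv2.convexHull((proj(cal,P)).astype(np.float32))
        cv2.fillConvexPoly(im,np.round(h*2**4).astype(np.int32),255,lineType=cv2.LINE_AA,shift=4)
    return im/255.
def fit(masks,x,y,yaw,H,z0=0.):
    # masks: list of (cal,mask)
    def cost(p):
        e=0
        for cal,m in masks:
            a=sil(cal,p[0],p[1],p[2],H,z0); e+=1-np.minimum(a,m).sum()/np.maximum(a,m).sum()
        return e/len(masks)
    best=None
    for y0 in(yaw,yaw+.5,yaw-.5):
        q=minimize(cost,[x,y,y0],method='Nelder-Mead',options=dict(initial_simplex=[[x,y,y0],[x+.006,y,y0],[x,y+.006,y0],[x,y,y0+.2]],maxiter=90,xatol=2e-4,fatol=1e-4))
        if best is None or q.fun<best.fun: best=q
    return best
def getmasks(label,cams=('top','scene')):
    out=[]
    for cam in cams:
        c=get_calibration(cam); snapshot(cam); out.append((c,[(d['confidence'],d['pixels'].astype(np.float32)) for d in regions_of(label,cam)]))
    return out
def near(ms,x,y,z=.05):
    out=[]
    for c,l in ms:
        u=proj(c,[[x,y,z]])[0]; b=None
        for cf,m in l:
            yy,xx=np.nonzero(m)
            if len(xx)<50: continue
            d=np.hypot(xx.mean()-u[0],yy.mean()-u[1])
            if b is None or d<b[0]: b=(d,m)
        if b and b[0]<15: out.append((c,b[1]))
    return out
E
python3 - <<'E'
from h import *
ms=getmasks('back1')
for x,y in((.427,.188),(.446,-.026)):
    n=near(ms,x,y); print(len(n),[m.sum() for _,m in n])
    for H in(.126,.106,.086):
        q=fit(n,x,y,.5,H); print(H,q.x.round(4),round(q.fun,3))
ms=getmasks('row1')
for x,y,H in((.594,.16,.136),(.600,.112,.116),(.603,.063,.096),(.610,.015,.076)):
    n=near(ms,x,y); q=fit(n,x,y,.1,H,.006); print('row',len(n),H,q.x.round(4),round(q.fun,3))
c=get_calibration('top')
for d in regions_of('stop','top')[:1]+regions_of('tray','top')[:2]:
    print(d['confidence'],cv2.minAreaRect(np.argwhere(d['pixels'])[:,::-1].astype(np.float32)))
E
```

```text
2 [np.float32(537.0), np.float32(660.0)]
0.126 [0.4253 0.187  1.0423] 0.22
0.106 [0.425  0.1874 1.0664] 0.133
0.086 [ 0.4243  0.1892 -0.4776] 0.131
2 [np.float32(528.0), np.float32(789.0)]
0.126 [ 0.4458 -0.0278  0.9704] 0.092
0.106 [ 0.4461 -0.0279  0.9832] 0.125
0.086 [ 0.447  -0.0278 -0.5971] 0.192
row 2 0.136 [0.5929 0.1595 0.311 ] 0.275
row 2 0.116 [0.5988 0.1103 0.2005] 0.218
row 2 0.096 [0.6044 0.0619 0.1869] 0.199
row 1 0.076 [ 0.6085  0.0147 -0.1954] 0.242
0.8 ((319.03790283203125, 211.95518493652344), (26.49151039123535, 8.719776153564453), 85.2363510131836)
0.89 ((314.919189453125, 215.24716186523438), (32.416473388671875, 185.67848205566406), 86.3086166381836)
0.32 ((319.0411682128906, 211.53526306152344), (27.303953170776367, 8.743400573730469), 85.60128784179688)
```

```bash
cat >> h.py <<'E'
def plan(*wps,hand=95,step=50,rs=.13):
    """wps: (x,y,z[mm],angle of tool y) ; prints calls; integer mm"""
    o=st(); p=np.array(o['tcp_pos'])*1000; M=Rm(o['orientation'])
    M0=np.array(M); 
    rows=[]
    for w in wps:
        h=hand
        t=np.array(w[:3],float); a=w[3]
        c=lambda: np.arctan2(M0[1,1],M0[0,1])
        da=(a-c()+np.pi)%(2*np.pi)-np.pi
        n=int(max(1,np.ceil(np.linalg.norm(t-p)/step),np.ceil(abs(da)/rs)))
        for k in range(n):
            tr=(M0.T@((t-p)/(n-k))).round(0 if k<n-1 else 1)
            da=(a-c()+np.pi)%(2*np.pi)-np.pi
            rz=round(-da/(n-k),2 if k<n-1 else 3)
            p=p+M0@tr; M0=M0@R.from_rotvec([0,0,rz]).as_matrix()
            rows.append((rz,tr.tolist()))
    for i in range(0,len(rows),5):
        q=rows[i:i+5]; print('rotation',[[0,0,a] for a,_ in q],'travel',[t for _,t in q],'hand',[hand]*len(q))
E
python3 - <<'E'
from h import *
c=get_calibration('wrist'); M=Rm(r.observe()['orientation'])
print(c['K'][0,0],M.T@(np.array(c['xyz'])-np.array(r.observe()['tcp_pos'])),M.T@Rm(c['rotation']))
plan((430,130,260,.6),(580,40,260,.102))
E
```

```text
394.6475642838873 [ 0.0705224   0.000381   -0.20323247] [[-4.66046053e-04 -9.67994550e-01 -2.50970782e-01]
 [ 9.99999887e-01 -4.75363065e-04 -2.34973314e-05]
 [-9.65569516e-05 -2.50970765e-01  9.67994662e-01]]
2.3 [174.5 626.1 181.2] [-0.426 -3.113  0.   ] [ 0.4 -0.2  0.1] 0.0945252492578451 0.0
rotation [[0, 0, np.float64(0.06)], [0, 0, np.float64(0.06)], [0, 0, np.float64(0.06)], [0, 0, np.float64(0.06)], [0, 0, np.float64(0.06)]] travel [[-32.0, -34.0, -7.0], [-34.0, -32.0, -7.0], [-35.0, -30.0, -6.0], [-37.0, -28.0, -7.0], [-39.0, -26.0, -6.0]] hand [95, 95, 95, 95, 95]
rotation [[0, 0, np.float64(0.06)], [0, 0, np.float64(0.06)], [0, 0, np.float64(0.06)], [0, 0, np.float64(0.05)], [0, 0, np.float64(0.06)]] travel [[-40.0, -23.0, -7.0], [-42.0, -21.0, -6.0], [-43.0, -18.0, -7.0], [-44.0, -16.0, -6.0], [-44.0, -13.0, -7.0]] hand [95, 95, 95, 95, 95]
rotation [[0, 0, np.float64(0.05)], [0, 0, np.float64(0.059)], [0, 0, np.float64(0.12)], [0, 0, np.float64(0.13)], [0, 0, np.float64(0.12)]] travel [[-45.0, -11.0, -6.0], [-45.7, -8.7, -6.8], [-40.0, 18.0, 0.0], [-37.0, 23.0, 0.0], [-34.0, 28.0, 0.0]] hand [95, 95, 95, 95, 95]
rotation [[0, 0, np.float64(0.128)]] travel [[-30.5, 31.0, 0.0]] hand [95]
```

Emit:
{"name": "move_arm", "arguments": {
  "rotation": [
    [0,0,0.06],
    [0,0,0.06],
    [0,0,0.06],
    [0,0,0.06],
    [0,0,0.06]
  ],
  "travel": [
    [-32,-34,-7],
    [-34,-32,-7],
    [-35,-30,-6],
    [-37,-28,-7],
    [-39,-26,-6]
  ],
  "hand": [95,95,95,95,95]
}}

```text
time_s: 2.92
tcp_pos: [0.2817, 0.418, 0.2147]
orientation: [0.888, 3.013, 0.001]
wrist_force: [0.0, 0.6, -0.6]
opening: 0.0948
grasp_force: 0.0
```

Emit:
{"name": "move_arm", "arguments": {
  "rotation": [
    [0,0,0.06],
    [0,0,0.06],
    [0,0,0.06],
    [0,0,0.05],
    [0,0,0.06]
  ],
  "travel": [
    [-40,-23,-7],
    [-42,-21,-6],
    [-43,-18,-7],
    [-44,-16,-6],
    [-44,-13,-7]
  ],
  "hand": [95,95,95,95,95]
}}

```text
time_s: 3.55
tcp_pos: [0.3884, 0.2114, 0.2477]
orientation: [1.315, 2.853, 0.001]
wrist_force: [-0.4, 0.2, 0.4]
opening: 0.095
grasp_force: 0.0
```

```bash
python3 - <<'E'
from h import *
st(); look('wrist',['back1'],'w1.png')
ms=getmasks('back1',('top','scene','wrist'))
for x,y in((.427,.188),(.446,-.026)):
    n=near(ms[:2],x,y)
    n+=[(ms[2][0],m) for cf,m in ms[2][1] if cf>.5 and np.hypot(*(np.argwhere(m>0).mean(0)[::-1]-proj(ms[2][0],[[x,y,.05]])[0]))<60]
    print(len(n))
    for H in(.126,.106,.086):
        q=fit(n,x,y,.5,H); print(H,q.x.round(4),round(q.fun,3))
E
```

```text
3.55 [388.4 211.4 247.7] [1.315e+00 2.853e+00 1.000e-03] [-0.4  0.2  0.4] 0.09500526424452846 0.0
wrist back1 0.88 [424.2 192.9  -3. ]
wrist back1 0.76 [445.2 -26.7   4.2]
2
0.126 [0.4275 0.1854 1.0606] 0.232
0.106 [0.4251 0.1878 1.0696] 0.148
0.086 [0.4234 0.1896 1.0922] 0.142
2
0.126 [ 0.4455 -0.0268 -0.7217] 0.369
0.106 [ 0.4465 -0.0269  0.882 ] 0.31
0.086 [ 0.4476 -0.0274  0.9323] 0.259
```

View pics/w1.png

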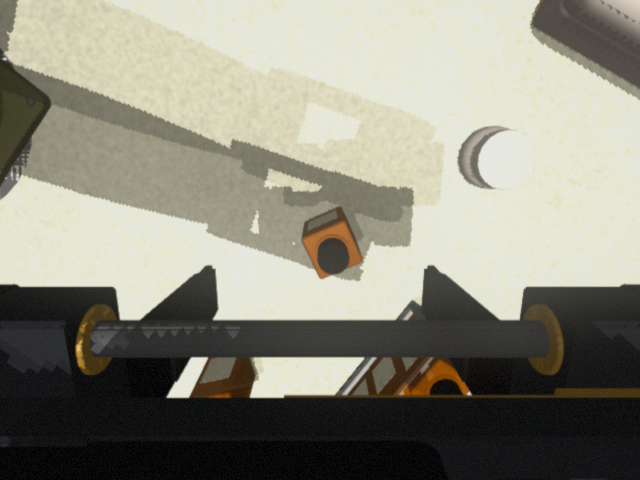

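The wrist view shows the left bottle whole at px (331, 243). The gripper body lies along tool y, and the other bottles are half hidden behind it. I'll fit this view's mask directly.

```bash
python3 - <<'E'
from h import *
c=get_calibration('wrist'); im=snapshot('wrist')
for d in regions_of('back1','wrist'):
    m=d['pixels']; print(d['confidence'],m.sum(),np.argwhere(m).mean(0),np.argwhere(m).min(0),np.argwhere(m).max(0))
    if abs(np.argwhere(m).mean(0)-[240,331]).max()<20:
        for H in(.126,.106,.086):
            q=fit([(c,m.astype(np.float32))],.426,.188,.5,H); print(H,q.x.round(4),round(q.fun,3))
# cap radius from dark blob
g=im[200:285,295:370].max(2)<60; n,l,s,ce=cv2.connectedComponentsWithStats(g.astype(np.uint8)); i=1+s[1:,4].argmax()
u=ce[i]+[295,200]; print('cap',s[i],u, 'diam',np.sqrt(4*s[i,4]/np.pi))
for H in(.126,.106,.086):
    print(H,[proj(c,[[.425+.015*np.cos(t),.188+.015*np.sin(t),H]])[0].round(1).tolist() for t in(0,1.57,3.14,4.71)])
E
```

```text
0.81 2178 [378.49862259 224.53351699] [356 190] [397 254]
0.62 2853 [245.84612688 329.85418857] [210 301] [280 361]
0.126 [0.4204 0.1926 1.0342] 0.208
0.106 [0.426  0.1876 1.0641] 0.1
0.086 [0.4296 0.1836 1.137 ] 0.057
cap [25 42 19  9 59] [329.49152542 245.22033898] diam 8.667244841319219
0.126 [[345.6, 278.9], [344.2, 255.9], [319.6, 257.6], [321.4, 280.6]]
0.106 [[344.2, 271.1], [342.9, 249.2], [319.6, 250.8], [321.3, 272.7]]
0.086 [[343.0, 264.1], [341.7, 243.2], [319.6, 244.7], [321.2, 265.6]]
```

```bash
python3 - <<'E'
from h import *
import cv2
sc=cv2.imread('pics/scene0.png'); tp=cv2.imread('pics/top0.png'); w=cv2.imread('pics/w1.png')
cs,ct,cw=get_calibration('scene'),get_calibration('top'),get_calibration('wrist')
def crop(im,cal,u,h,x,y,Hs,s,yaw):
    o=[]
    for H in Hs:
        c=im.copy(); big=cv2.resize(c[u[1]-h:u[1]+h,u[0]-h:u[0]+h],None,fx=s,fy=s,interpolation=cv2.INTER_NEAREST)
        if H:
            a=sil(cal,x,y,yaw,H); a=(cv2.resize(a[u[1]-h:u[1]+h,u[0]-h:u[0]+h],None,fx=s,fy=s)>.5).astype(np.uint8)
            k,_=cv2.findContours(a,0,2); cv2.drawContours(big,k,-1,(0,255,0),1)
        o.append(big)
    return np.hstack(o)
A=crop(sc,cs,(387,188),25,.425,.188,(0,.126,.106,.086),4,1.07)
B=crop(sc,cs,(316,220),25,.446,-.027,(0,.126,.106,.086),4,.97)
C=crop(w,cw,(331,245),50,.425,.188,(0,.126,.106,.086),2,1.07)
im=np.vstack([A,B,C]); im=np.clip(im*1.5,0,255).astype(np.uint8); cv2.imwrite('pics/cmp.png',im); print(im.shape)
E
```

```text
(600, 800, 3)
```

View pics/cmp.png

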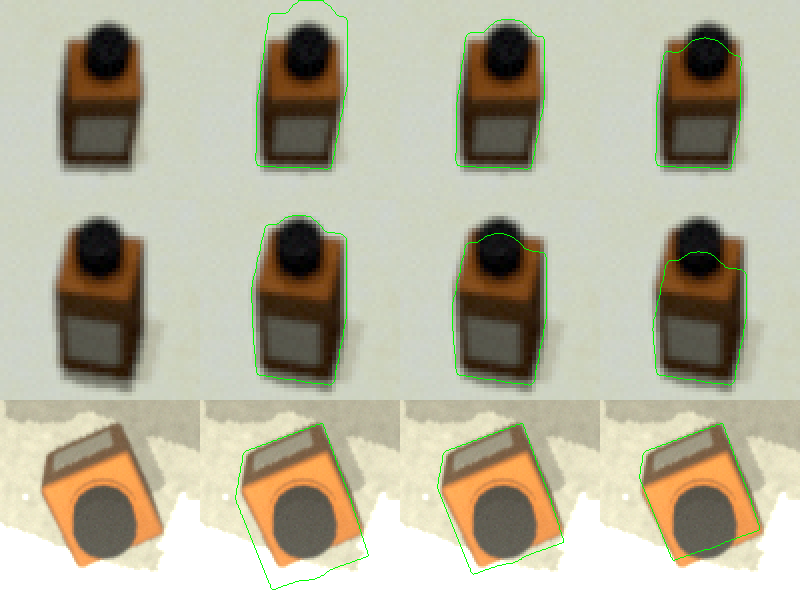

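The outlines settle it: the left bottle is back2 (106 mm) and the centre one is back1 (126 mm). Next I go above the stop.

```bash
python3 - <<'E'
from h import *
plan((617,-28,190,.102))
E
```

```text
4.05 [387.4 213.6 247. ] [-1.309 -2.855  0.   ] [0.1 0.8 1. ] 0.09476081724450296 0.0
rotation [[0, 0, np.float64(0.09)], [0, 0, np.float64(0.09)], [0, 0, np.float64(0.09)], [0, 0, np.float64(0.08)], [0, 0, np.float64(0.09)]] travel [[-48.0, 2.0, 8.0], [-47.0, 7.0, 8.0], [-46.0, 11.0, 8.0], [-45.0, 15.0, 8.0], [-44.0, 18.0, 8.0]] hand [95, 95, 95, 95, 95]
rotation [[0, 0, np.float64(0.08)], [0, 0, np.float64(0.089)]] travel [[-42.0, 22.0, 8.0], [-40.4, 26.2, 8.9]] hand [95, 95]
```

Emit:
{"name": "move_arm", "arguments": {
  "rotation": [
    [0,0,0.09],
    [0,0,0.09],
    [0,0,0.09],
    [0,0,0.08],
    [0,0,0.09]
  ],
  "travel": [
    [-48,2,8],
    [-47,7,8],
    [-46,11,8],
    [-45,15,8],
    [-44,18,8]
  ],
  "hand": [95,95,95,95,95]
}}

```text
time_s: 4.68
tcp_pos: [0.5523, 0.0397, 0.2068]
orientation: [-1.905, -2.498, -0.0]
wrist_force: [0.1, -0.4, 0.1]
opening: 0.0951
grasp_force: 0.0
```

Emit:
{"name": "move_arm", "arguments": {
  "rotation": [
    [0,0,0.08],
    [0,0,0.089],
    [0,0,0]
  ],
  "travel": [
    [-42,22,8],
    [-40,26,9],
    [0,0,0]
  ],
  "hand": [95,95,95]
}}

```text
time_s: 5.05
tcp_pos: [0.6175, -0.0302, 0.1881]
orientation: [-2.108, -2.326, 0.003]
wrist_force: [-0.0, -0.1, -0.0]
opening: 0.0948
grasp_force: 0.0
```

```bash
python3 - <<'E'
from h import *
for i in range(4): st()
look('wrist',['tray','stop_grip','stop_face','row1','tray_end'],'w2.png')
c=get_calibration('wrist')
for d in regions_of('row1','wrist'):
    a=np.argwhere(d['pixels']); print(d['confidence'],a.min(0),a.max(0))
# project expected tray corners
T=lambda x,y,z:np.array([.6135-.1018*y+.9948*x,-.025+.9948*y+.1018*x,z])
print(proj(c,[T(s*.033,y,.016) for s in(-1,1) for y in(0,.208)]).round(0).tolist())
E
```

```text
5.05 [617.5 -30.2 188.1] [-2.108 -2.326  0.003] [-0.  -0.1 -0. ] 0.09475148243211998 0.0
5.05 [617.5 -30.2 188.1] [-2.108 -2.326  0.003] [-0.  -0.1 -0. ] 0.09475148243211998 0.0
5.05 [617.5 -30.2 188.1] [-2.108 -2.326  0.003] [-0.  -0.1 -0. ] 0.09475148243211998 0.0
5.05 [617.5 -30.2 188.1] [-2.108 -2.326  0.003] [-0.  -0.1 -0. ] 0.09475148243211998 0.0
wrist tray 0.75 [ 6.141e+02 -2.290e+01  5.000e-01]
wrist stop_grip 0.91 [615.  -30.1  59.7]
wrist stop_face 0.9 [614.1 -20.9  51.8]
wrist row1 0.93 [610.6  12.7   7.6]
wrist row1 0.8 [600.7 108.    4.4]
0.81 [135 289] [192 345]
0.76 [ 69 284] [134 347]
0.69 [  0 279] [ 69 348]
0.22 [196 282] [235 350]
[[282.0, 204.0], [276.0, -41.0], [350.0, 204.0], [355.0, -41.0]]
```

View pics/w2.png

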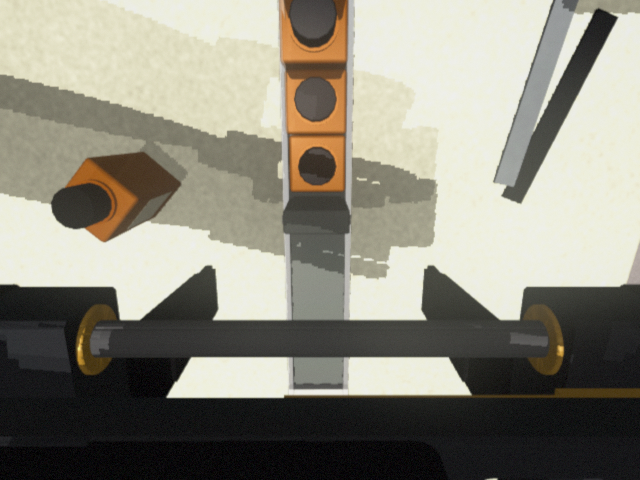

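The wrist view shows the stop ahead of the fingers at px (317, 218) and the tray lips at columns ~284–351, almost square to the tool. I'll refine the tray line from the lip edges.

```bash
python3 - <<'E'
from h import *
im=cv2.imread('pics/w2.png').astype(float); c=get_calibration('wrist'); print(c['K'])
g=cv2.GaussianBlur(im.sum(2),(1,5),0)
for y in (50,100,150,190,250,300,370,380): print(y,g[y,278:296].astype(int).tolist(),'|',g[y,343:360].astype(int).tolist())
E
```

```text
[[394.64756428   0.         319.30466553]
 [  0.         394.64756428 234.03131117]
 [  0.           0.           1.        ]]
50 [626, 607, 477, 475, 470, 443, 452, 447, 448, 452, 456, 458, 453, 450, 442, 441, 436, 431] | [414, 393, 339, 322, 402, 521, 563, 564, 562, 577, 645, 694, 701, 698, 697, 697, 696]
100 [696, 684, 649, 631, 573, 562, 530, 436, 390, 408, 449, 460, 461, 461, 460, 439, 301, 249] | [398, 346, 304, 347, 497, 560, 561, 561, 557, 528, 484, 625, 642, 648, 651, 646, 645]
150 [363, 370, 362, 400, 544, 553, 554, 553, 539, 461, 267, 244, 307, 382, 447, 447, 447, 451] | [339, 286, 340, 504, 553, 557, 555, 557, 554, 543, 618, 616, 617, 620, 624, 628, 629]
190 [353, 351, 352, 351, 405, 543, 551, 546, 549, 532, 452, 259, 217, 253, 274, 292, 290, 290] | [247, 257, 381, 529, 549, 550, 546, 524, 439, 367, 356, 353, 354, 350, 349, 349, 351]
250 [467, 464, 453, 452, 448, 451, 486, 573, 562, 553, 549, 500, 323, 256, 278, 282, 281, 277] | [268, 341, 516, 547, 547, 549, 530, 478, 460, 459, 456, 453, 453, 446, 447, 444, 450]
300 [699, 699, 700, 696, 694, 694, 696, 688, 657, 569, 553, 551, 515, 393, 368, 413, 423, 422] | [405, 482, 546, 549, 551, 556, 609, 695, 699, 698, 699, 697, 695, 695, 698, 695, 696]
370 [703, 703, 704, 700, 701, 702, 700, 702, 694, 666, 650, 606, 556, 543, 485, 268, 271, 387] | [425, 538, 549, 552, 567, 645, 696, 700, 698, 698, 695, 693, 695, 697, 699, 700, 701]
380 [705, 705, 705, 701, 701, 701, 704, 703, 702, 694, 663, 566, 551, 548, 501, 361, 361, 384] | [468, 543, 551, 549, 559, 618, 693, 700, 699, 702, 700, 698, 698, 701, 700, 701, 701]
```

```bash
python3 - <<'E'
from h import *
c=get_calibration('wrist'); M=Rm(c['rotation']); o=np.array(c['xyz'])
def ray(u,v,z):
    d=M@np.linalg.inv(c['K'])@[u,v,1]; return (o+d*(z-o[2])/d[2])*1000
C=[]
for v,a,b in((150,287.3,345.6),(190,288.2,345.2),(250,289.5,344.8),(300,290.7,343.8),(370,292.3,343.6)):
    p,q=ray(a,v,.016),ray(b,v,.016); C.append((p+q)/2); print(p.round(1),q.round(1),np.linalg.norm(p-q).round(1),C[-1].round(1))
C=np.array(C); k=np.polyfit(C[:,1],C[:,0],1); print('slope',k)
for u,v in((317,203),): print('stop top?',ray(u,v,.081))
plan((614.5,-31,190,.106),(614.5,-31,95,.106),(614.5,-31,42,.106))
E
```

```text
[581.4  22.9  16. ] [635.8  28.4  16. ] 54.7 [608.6  25.7  16. ]
[585.3 -14.6  16. ] [639.8  -9.   16. ] 54.8 [612.5 -11.8  16. ]
[591.5 -74.5  16. ] [646.5 -68.9  16. ] 55.3 [619.  -71.7  16. ]
[ 597.1 -128.2   16. ] [ 651.8 -122.7   16. ] 54.9 [ 624.5 -125.5   16. ]
[ 605.7 -209.9   16. ] [ 661.2 -204.4   16. ] 55.8 [ 633.4 -207.2   16. ]
slope [-1.06398236e-01  6.11288326e+02]
stop top? [613.25006054 -12.88063642  81.        ]
5.4 [616.6 -27.9 190.9] [2.105e+00 2.331e+00 1.000e-03] [-0.1 -0.1 -0.3] 0.09522476923538936 0.0
rotation [[0, 0, np.float64(-0.004)], [0, 0, np.float64(-0.0)], [0, 0, np.float64(-0.0)], [0, 0, np.float64(-0.0)], [0, 0, np.float64(-0.0)]] travel [[-2.8, -2.4, 0.9], [-0.0, -0.0, 48.0], [-0.0, -0.1, 47.0], [-0.0, -0.0, 27.0], [-0.0, -0.0, 26.0]] hand [95, 95, 95, 95, 95]
```

Emit:
{"name": "move_arm", "arguments": {
  "rotation": [
    [0,0,-0.004],
    [0,0,0],
    [0,0,0],
    [0,0,0],
    [0,0,0]
  ],
  "travel": [
    [-2,-2.4,0],
    [0,0,48],
    [0,0,47],
    [0,0,27],
    [0,0,26]
  ],
  "hand": [95,95,95,95,95]
}}

```text
time_s: 6.02
tcp_pos: [0.6141, -0.031, 0.0412]
orientation: [-2.102, -2.334, 0.0]
wrist_force: [0.8, 0.1, -0.8]
opening: 0.0946
grasp_force: 0.0
```

Emit:
{"name": "move_arm", "arguments": {
  "rotation": [
    [0,0,0],
    [0,0,0],
    [0,0,0],
    [0,0,0],
    [0,0,0]
  ],
  "travel": [
    [0,0,0],
    [0,0,0],
    [0,0,0],
    [0,0,0],
    [0,0,0]
  ],
  "hand": [50,50,50,50,50],
  "force": 25
}}

```text
time_s: 6.65
tcp_pos: [0.6146, -0.0314, 0.0432]
orientation: [-2.103, -2.334, 0.001]
wrist_force: [-3.1, -0.0, 3.0]
opening: 0.0538
grasp_force: 25.0
```

Emit:
{"name": "move_arm", "arguments": {
  "rotation": [
    [0,0,0],
    [0,0,0],
    [0,0,0],
    [0,0,0],
    [0,0,0]
  ],
  "travel": [
    [-10,0,0],
    [-20,0,0],
    [-20,0,0],
    [-20,0,0],
    [-20,0,0]
  ],
  "hand": [50,50,50,50,50]
}}

```text
time_s: 7.28
tcp_pos: [0.6238, -0.1215, 0.0431]
orientation: [-2.103, -2.333, 0.0]
wrist_force: [-2.6, 1.8, 5.1]
opening: 0.0538
grasp_force: 25.0
```

Emit:
{"name": "move_arm", "arguments": {
  "rotation": [
    [0,0,0],
    [0,0,0],
    [0,0,0],
    [0,0,0],
    [0,0,0]
  ],
  "travel": [
    [-20,0,0],
    [-20,0,0],
    [-20,0,0],
    [-20,0,0],
    [-10,0,0]
  ],
  "hand": [50,50,50,50,50]
}}

```text
time_s: 7.9
tcp_pos: [0.6331, -0.2117, 0.0431]
orientation: [-2.104, -2.333, 0.001]
wrist_force: [-3.6, 2.3, 6.8]
opening: 0.054
grasp_force: 25.0
```

Emit:
{"name": "move_arm", "arguments": {
  "rotation": [
    [0,0,0],
    [0,0,0]
  ],
  "travel": [
    [0,0,0],
    [0,0,0]
  ],
  "hand": [50,50]
}}

```text
time_s: 8.15
tcp_pos: [0.6331, -0.2119, 0.0431]
orientation: [2.102, 2.333, -0.003]
wrist_force: [-3.4, -0.8, 4.3]
opening: 0.0536
grasp_force: 25.0
```

```bash
python3 - <<'E'
from h import *
for i in range(3):
    o=st(); snapshot('top')
look('top',['stop_grip','row1']);look('scene',['stop_grip'])
E
```

```text
8.15 [ 633.1 -211.9   43.1] [ 2.102  2.333 -0.003] [-3.4 -0.8  4.3] 0.053638558197392175 25.000914931297302
8.2 [ 633.1 -211.9   43.2] [ 2.102  2.333 -0.003] [-3.3 -1.7  5.2] 0.05375204043165628 25.000953376293182
8.25 [ 633.1 -211.8   43.2] [ 2.102  2.333 -0.003] [-2.5 -1.9  5.2] 0.05345225296391816 25.001108050346375
top stop_grip 0.43 [ 646.5 -421.4   -5.3]
top stop_grip 0.42 [604.5  61.    5.4]
top row1 0.86 [595.5 161.    3.9]
top row1 0.76 [600.2 112.    6.1]
```

```bash
python3 - <<'E'
from h import *
o=r.observe(); M0=Rm(o['orientation']); c=get_calibration('wrist')
offp=M0.T@(np.array(c['xyz'])-np.array(o['tcp_pos'])); Rc=M0.T@Rm(c['rotation'])
a=.102; y=np.array([np.cos(a),np.sin(a),0]); z=np.array([0,0,-1.]); x=np.cross(y,z); M=np.c_[x,y,z]
p=np.array([.617,-.0287,.190])+M@offp; Q=M@Rc
im=cv2.imread('pics/w2.png')
hsv=cv2.cvtColor(im,cv2.COLOR_BGR2HSV)
for u,v,h,n in((317,165,.082,'row4'),(315,99,.102,'row3'),(312,18,.122,'row2')):
    d=Q@np.linalg.inv(c['K'])@[u,v,1]; print(n,((p+d*(h-p[2])/d[2])*1000).round(1))
E
```

```text
row4 [610.6  16.5  82. ]
row3 [604.6  63.5 102. ]
row2 [598.4 109.3 122. ]
```

Emit:
{"name": "move_arm", "arguments": {
  "rotation": [
    [0,0,0],
    [0,0,0],
    [0,0,0],
    [0,0,0],
    [0,0,0]
  ],
  "travel": [
    [0,0,0],
    [0,0,0],
    [0,0,0],
    [0,0,-50],
    [0,0,-50]
  ],
  "hand": [95,95,95,95,95]
}}

```text
time_s: 9.18
tcp_pos: [0.6327, -0.2098, 0.1421]
orientation: [-2.101, -2.332, 0.001]
wrist_force: [0.5, -0.6, 0.7]
opening: 0.0937
grasp_force: 0.0
```

Emit:
{"name": "move_arm", "arguments": {
  "rotation": [
    [0,0,0],
    [0,0,0],
    [0,0,0],
    [0,0,0]
  ],
  "travel": [
    [0,0,-48],
    [50,0,0],
    [50,0,0],
    [0,0,0]
  ],
  "hand": [95,95,95,95]
}}

```text
time_s: 9.68
tcp_pos: [0.6227, -0.1079, 0.1903]
orientation: [-2.098, -2.338, -0.001]
wrist_force: [0.2, -0.8, -0.7]
opening: 0.0951
grasp_force: 0.0
```

```bash
python3 - <<'E'
from h import *
look('wrist',['stop_grip','row1','row1'],'w3.png')
look('top',['stop_grip']);look('scene',['stop_grip'])
for i in range(3):
    st(); snapshot('top')
E
```

```text
wrist stop_grip 0.62 [ 630.7 -209.4   59.2]
wrist row1 0.75 [611.4  13.9   7. ]
wrist row1 0.58 [604.7  60.1   4.6]
wrist row1 0.75 [611.4  13.9   7. ]
wrist row1 0.58 [604.7  60.1   4.6]
top stop_grip 0.49 [ 635.8 -206.7   61.3]
scene stop_grip 0.94 [ 632.4 -207.8   54.7]
10.07 [ 623.  -111.7  190. ] [-2.104 -2.332  0.   ] [ 0.5 -0.3  0.8] 0.09530870874603811 0.0
10.12 [ 623.  -111.6  190.1] [-2.104 -2.333  0.   ] [ 0.4 -0.1 -0.2] 0.09489148739256503 0.0
10.18 [ 623.  -111.5  190.1] [-2.104 -2.333  0.   ] [-0.4 -0.5  0.2] 0.09501073792448234 0.0
```

Emit:
{"name": "move_arm", "arguments": {
  "rotation": [
    [0,0,0],
    [0,0,0],
    [0,0,0],
    [0,0,0],
    [0,0,0]
  ],
  "travel": [
    [45,0,0],
    [50,0,0],
    [50,0,0],
    [21,0,0],
    [0,0,0]
  ],
  "hand": [95,95,95,95,95]
}}

```text
time_s: 10.85
tcp_pos: [0.6057, 0.055, 0.1903]
orientation: [2.1, 2.336, -0.0]
wrist_force: [0.2, -0.6, 0.2]
opening: 0.0949
grasp_force: 0.0
```

Emit:
{"name": "move_arm", "arguments": {
  "rotation": [
    [0,0,0],
    [0,0,0],
    [0,0,0],
    [0,0,0],
    [0,0,0]
  ],
  "travel": [
    [0,0,40],
    [0,0,40],
    [0,0,30],
    [0,0,20],
    [0,0,10]
  ],
  "hand": [95,95,95,95,95]
}}

```text
time_s: 11.48
tcp_pos: [0.6056, 0.0533, 0.0492]
orientation: [-2.104, -2.332, 0.002]
wrist_force: [0.2, -0.3, -0.0]
opening: 0.0951
grasp_force: 0.0
```

Emit:
{"name": "move_arm", "arguments": {
  "rotation": [
    [0,0,0]
  ],
  "travel": [
    [0,0,11]
  ],
  "hand": [95]
}}

```text
time_s: 11.6
tcp_pos: [0.6069, 0.0539, 0.0399]
orientation: [2.102, 2.332, 0.002]
wrist_force: [0.2, -0.3, 0.2]
opening: 0.0949
grasp_force: 0.0
```

Emit:
{"name": "move_arm", "arguments": {
  "rotation": [
    [0,0,0],
    [0,0,0],
    [0,0,0],
    [0,0,0],
    [0,0,0]
  ],
  "travel": [
    [0,0,0],
    [0,0,0],
    [0,0,0],
    [0,0,0],
    [0,0,0]
  ],
  "hand": [44,44,44,44,44],
  "force": 18
}}

```text
time_s: 12.22
tcp_pos: [0.6059, 0.0544, 0.0395]
orientation: [2.103, 2.334, 0.0]
wrist_force: [-0.0, 0.2, 0.5]
opening: 0.0505
grasp_force: 0.0
```

Emit:
{"name": "move_arm", "arguments": {
  "rotation": [
    [0,0,0],
    [0,0,0],
    [0,0,0],
    [0,0,0],
    [0,0,0]
  ],
  "travel": [
    [0,0,0],
    [0,0,0],
    [-3,0,0],
    [-8,0,0],
    [-12,0,0]
  ],
  "hand": [44,44,44,44,44]
}}

```text
time_s: 12.85
tcp_pos: [0.6091, 0.0322, 0.0409]
orientation: [2.102, 2.334, 0.004]
wrist_force: [-1.2, 2.6, 4.8]
opening: 0.0474
grasp_force: 18.0
```

Emit:
{"name": "move_arm", "arguments": {
  "rotation": [
    [0,0,0],
    [0,0,0],
    [0,0,0],
    [0,0,0],
    [0,0,0]
  ],
  "travel": [
    [-12,0,0],
    [-12,0,0],
    [-12,0,0],
    [-12,0,0],
    [-12,0,0]
  ],
  "hand": [44,44,44,44,44]
}}

```text
time_s: 13.48
tcp_pos: [0.6146, -0.0288, 0.0396]
orientation: [-2.103, -2.334, -0.001]
wrist_force: [-0.6, 4.1, 4.7]
opening: 0.0469
grasp_force: 18.0
```

Emit:
{"name": "move_arm", "arguments": {
  "rotation": [
    [0,0,0],
    [0,0,0],
    [0,0,0],
    [0,0,0],
    [0,0,0]
  ],
  "travel": [
    [-12,0,0],
    [-12,0,0],
    [-10,0,0],
    [-6,0,0],
    [-2,0,0]
  ],
  "hand": [44,44,44,44,44]
}}

```text
time_s: 14.1
tcp_pos: [0.6182, -0.0705, 0.0386]
orientation: [-2.103, -2.333, 0.001]
wrist_force: [0.0, 1.5, 0.3]
opening: 0.0467
grasp_force: 18.0
```

```bash
python3 - <<'E'
from h import *
for cam in('top','scene'):
  c=get_calibration(cam); im=snapshot(cam); cv2.imwrite(f'pics/{cam}1.png',im[:,:,::-1])
  for n in('row','back'):
    for d in place_of(n+'1',cam):
        w=Rm(c['rotation'])@np.array(d['xyz'])+np.array(c['xyz']); print(cam,n,round(d['confidence'],2),(w*1000).round(1))
st()
E
```

```text
top row 0.72 [ 649.3 -423.4   -0.8]
top row 0.71 [594.  156.8   3.2]
top row 0.46 [613.8 -23.1  17.7]
top row 0.31 [ 633.6 -202.    47.4]
top back 0.87 [423.9 185.4  -0.6]
top back 0.3 [593.2 159.3   6.9]
top back 0.24 [ 634.1 -200.5   46.7]
scene row 0.96 [597.3 161.2   6.8]
scene row 0.92 [623.  -96.2   3.4]
scene row 0.61 [598.9 113.7   6.4]
scene back 0.79 [431.1 186.2  -1.3]
scene back 0.21 [ 635.  -209.2   57. ]
14.4 [618.6 -69.9  39.1] [ 2.102  2.334 -0.   ] [-0.5  0.7 -0.9] 0.04632735073835881 17.986837928183377
```

Emit:
{"name": "move_arm", "arguments": {
  "rotation": [
    [0,0,0],
    [0,0,0],
    [0,0,0],
    [0,0,0],
    [0,0,0]
  ],
  "travel": [
    [0,0,0],
    [0,0,0],
    [0,0,0],
    [0,0,-40],
    [0,0,-50]
  ],
  "hand": [95,95,95,95,95]
}}

```text
time_s: 15.02
tcp_pos: [0.6174, -0.0697, 0.1285]
orientation: [-2.101, -2.332, 0.003]
wrist_force: [0.3, -0.6, 0.3]
opening: 0.0911
grasp_force: 0.0
```

Emit:
{"name": "move_arm", "arguments": {
  "rotation": [
    [0,0,0],
    [0,0,0],
    [0,0,0],
    [0,0,0]
  ],
  "travel": [
    [0,0,-40],
    [35,0,0],
    [39,0,0],
    [0,0,0]
  ],
  "hand": [95,95,95,95]
}}

```text
time_s: 15.52
tcp_pos: [0.6108, 0.0056, 0.1695]
orientation: [2.099, 2.337, 0.001]
wrist_force: [0.9, 0.3, -0.1]
opening: 0.0947
grasp_force: 0.0
```

```bash
python3 - <<'E'
from h import *
for cam in('top','scene','wrist'):
  c=get_calibration(cam); im=snapshot(cam); cv2.imwrite(f'pics/{cam}2.png',im[:,:,::-1])
  for n in('row','back'):
    for d in place_of(n+'1',cam):
        w=Rm(c['rotation'])@np.array(d['xyz'])+np.array(c['xyz']); print(cam,n,round(d['confidence'],2),(w*1000).round(1))
st()
E
```

```text
top row 0.76 [593.7 159.4   6.6]
top row 0.72 [623.4 -93.3   5.9]
top row 0.58 [615.1 -27.    5.9]
top row 0.53 [603.  108.1   3.7]
top back 0.8 [446.7 -29.3   6. ]
top back 0.69 [427.4 183.   -2.3]
scene row 0.79 [600.3 112.8   9.4]
scene row 0.71 [620.5 -97.4   6.7]
scene row 0.7 [612.  -23.    4.6]
scene row 0.66 [596.3 157.9   7. ]
scene back 0.77 [430.5 186.8   1.9]
scene back 0.6 [ 4.44e+02 -2.46e+01 -2.00e-01]
wrist row 0.96 [620.3 -96.8   7.4]
wrist row 0.78 [597.3 106.8   4.2]
wrist row 0.78 [614.9 -28.3   5.3]
wrist row 0.64 [591.1 157.9   6.6]
wrist back 0.76 [445.8 -26.5   0.7]
15.97 [611.1   2.9 169.1] [-2.104 -2.333  0.   ] [-0.5 -0.7 -1.3] 0.09550541491046372 0.0
```

View pics/wrist2.png

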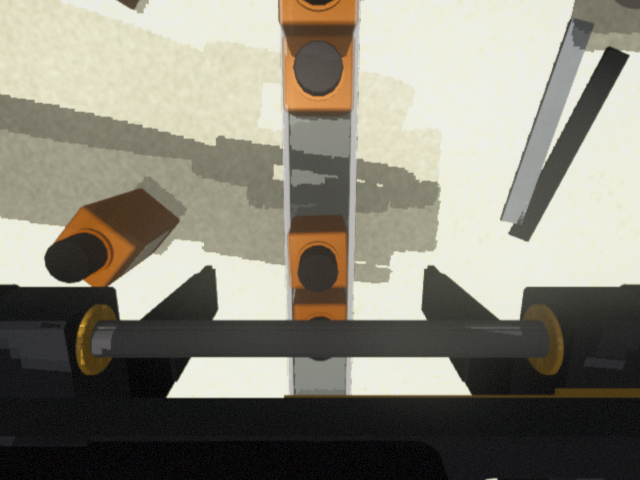

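The wrist view shows row3's cap at px (318, 268) and row4 just behind it. Row3 lagged to y ≈ -26 mm, so the drag only partly worked. There is plenty of room between row2 and row3, so I'll push row3 on with closed fingers held low.

Emit:
{"name": "move_arm", "arguments": {
  "rotation": [
    [0,0,0],
    [0,0,0],
    [0,0,0],
    [0,0,0],
    [0,0,0]
  ],
  "travel": [
    [21,0,0],
    [0,0,0],
    [0,0,0],
    [0,0,0],
    [0,0,0]
  ],
  "hand": [0,0,0,0,0]
}}

```text
time_s: 16.6
tcp_pos: [0.6089, 0.0243, 0.1693]
orientation: [2.103, 2.334, -0.0]
wrist_force: [-0.2, -0.6, -0.5]
opening: 0.0505
grasp_force: 0.0
```

Emit:
{"name": "move_arm", "arguments": {
  "rotation": [
    [0,0,0],
    [0,0,0],
    [0,0,0],
    [0,0,0],
    [0,0,0]
  ],
  "travel": [
    [0,0,0],
    [0,0,0],
    [0,0,0],
    [0,0,0],
    [0,0,20]
  ],
  "hand": [0,0,0,0,0]
}}

```text
time_s: 17.23
tcp_pos: [0.6104, 0.0244, 0.1507]
orientation: [2.101, 2.331, 0.004]
wrist_force: [-0.3, 0.0, -0.3]
opening: 0.0022
grasp_force: 0.0
```

Emit:
{"name": "move_arm", "arguments": {
  "rotation": [
    [0,0,0],
    [0,0,0],
    [0,0,0],
    [0,0,0],
    [0,0,0]
  ],
  "travel": [
    [0,0,40],
    [0,0,35],
    [0,0,25],
    [0,0,17],
    [0,0,0]
  ],
  "hand": [0,0,0,0,0]
}}

```text
time_s: 17.85
tcp_pos: [0.6072, 0.0246, 0.03]
orientation: [-2.101, -2.332, 0.004]
wrist_force: [0.2, 0.3, 0.2]
opening: 0.0002
grasp_force: 0.0
```

Emit:
{"name": "move_arm", "arguments": {
  "rotation": [
    [0,0,0],
    [0,0,0],
    [0,0,0],
    [0,0,0],
    [0,0,0]
  ],
  "travel": [
    [-6,0,0],
    [-6,0,0],
    [-6,0,0],
    [-6,0,0],
    [-6,0,0]
  ],
  "hand": [0,0,0,0,0]
}}

```text
time_s: 18.48
tcp_pos: [0.6123, -0.0057, 0.0327]
orientation: [2.103, 2.333, 0.001]
wrist_force: [1.2, 1.0, 2.0]
opening: 0.0006
grasp_force: 0.7
```

Emit:
{"name": "move_arm", "arguments": {
  "rotation": [
    [0,0,0],
    [0,0,0],
    [0,0,0],
    [0,0,0],
    [0,0,0]
  ],
  "travel": [
    [-6,0,0],
    [-6,0,0],
    [-6,0,0],
    [-5,0,0],
    [-2,0,0]
  ],
  "hand": [0,0,0,0,0]
}}

```text
time_s: 19.1
tcp_pos: [0.6147, -0.0304, 0.0324]
orientation: [2.103, 2.334, 0.001]
wrist_force: [-0.1, 2.5, 3.2]
opening: 0.0007
grasp_force: 2.1
```

```bash
cat >> h.py <<'E'
def rows(cams=('top','scene','wrist'),names=('row','back')):
  for cam in cams:
    c=get_calibration(cam); im=snapshot(cam); cv2.imwrite(f'pics/{cam}_last.png',im[:,:,::-1])
    for n in names:
      L=[]
      for d in place_of(n+'1',cam):
        w=Rm(c['rotation'])@np.array(d['xyz'])+np.array(c['xyz'])
        if d['confidence']>.4: L.append((w*1000).round(1).tolist())
      print(cam,n,sorted(L,key=lambda v:-v[1]))
  st()
E
python3 -c "
from h import *
rows()"
```

```text
top row [[591.7, 160.4, 5.5], [602.5, 113.9, 2.1], [623.1, -114.2, 3.7]]
top back [[423.7, 183.6, -2.5]]
scene row [[597.1, 160.2, 3.7], [601.0, 110.3, 2.5], [620.7, -112.8, 2.3]]
scene back [[430.4, 186.6, 2.6], [614.4, -22.8, 6.6], [447.2, -25.0, -0.2]]
wrist row [[618.0, -45.0, 14.1]]
wrist back [[444.8, -26.2, 3.6]]
19.55 [614.6 -30.2  32.3] [ 2.103  2.334 -0.   ] [-0.7  2.5  2.7] 0.00065484179980421 1.2548071617493406
```

Emit:
{"name": "move_arm", "arguments": {
  "rotation": [
    [0,0,0],
    [0,0,0],
    [0,0,0],
    [0,0,0],
    [0,0,0]
  ],
  "travel": [
    [8,0,0],
    [0,0,-40],
    [0,0,-50],
    [0,0,-43],
    [0,0,0]
  ],
  "hand": [0,0,0,0,95]
}}

```text
time_s: 20.18
tcp_pos: [0.6162, -0.0224, 0.17]
orientation: [2.098, 2.329, 0.006]
wrist_force: [-1.1, -0.3, -0.4]
opening: 0.0059
grasp_force: 0.0
```

Emit:
{"name": "move_arm", "arguments": {
  "rotation": [
    [0,0,0],
    [0,0,0],
    [0,0,0],
    [0,0,0],
    [0,0,0]
  ],
  "travel": [
    [25,0,0],
    [40,0,0],
    [40,0,0],
    [20,0,0],
    [0,0,0]
  ],
  "hand": [95,95,95,95,95]
}}

```text
time_s: 20.8
tcp_pos: [0.6, 0.1027, 0.1641]
orientation: [-2.1, -2.336, 0.003]
wrist_force: [0.4, -1.1, 0.3]
opening: 0.0552
grasp_force: 0.0
```

Emit:
{"name": "move_arm", "arguments": {
  "rotation": [
    [0,0,0],
    [0,0,0],
    [0,0,0],
    [0,0,0],
    [0,0,0]
  ],
  "travel": [
    [0,0,0],
    [0,0,0],
    [0,0,0],
    [0,0,0],
    [0,0,30]
  ],
  "hand": [95,95,95,95,95]
}}

```text
time_s: 21.42
tcp_pos: [0.6032, 0.102, 0.1384]
orientation: [2.1, 2.33, 0.008]
wrist_force: [-0.3, 0.7, 0.4]
opening: 0.0943
grasp_force: 0.0
```

```bash
python3 -c "
from h import *
rows()"
```

```text
top row [[614.9, -41.1, 3.3], [620.3, -113.1, 8.2]]
top back [[447.5, -31.3, 2.4]]
scene row [[596.0, 158.6, 5.3], [603.4, 112.6, 3.9], [611.1, -44.1, 8.6], [621.7, -109.1, 4.4]]
scene back [[426.3, 188.9, 1.4], [439.9, -27.6, -2.3]]
wrist row [[592.0, 159.3, 7.3], [597.4, 109.2, 4.9], [613.6, -41.6, 4.6]]
wrist back [[425.3, 191.8, -0.0], [443.1, -27.0, 0.1]]
21.88 [601.5 102.2 136.6] [2.102e+00 2.333e+00 2.000e-03] [-0.7 -0.1 -0.1] 0.09460515697006705 0.0
```

```bash
python3 - <<'E'
from h import *
s=cv2.imread('pics/scene_last.png'); w=cv2.imread('pics/wrist_last.png')
a=cv2.resize(s[230:330,290:450],(800,500),interpolation=cv2.INTER_CUBIC); a=cv2.convertScaleAbs(a,alpha=1.6)
cv2.imwrite('pics/c1.png',a)
E
```

```text
(no output)
```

View pics/c1.png

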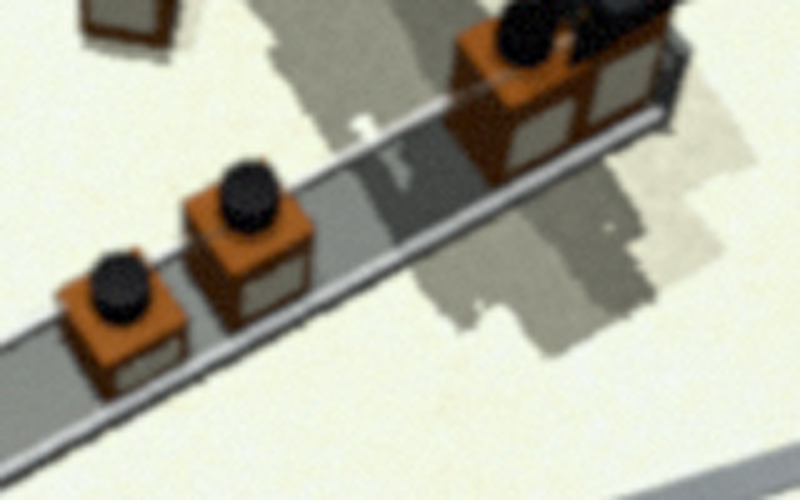

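Row3 and row4 are upright at crop px (250, 240) and (120, 320) with a ~22 mm gap between them. Floor friction is high, so pushing made row3 lean and then rock back. From here I'll lift bottles a few millimetres instead of dragging them, starting with row2.

Emit:
{"name": "move_arm", "arguments": {
  "rotation": [
    [0,0,0],
    [0,0,0],
    [0,0,0],
    [0,0,0],
    [0,0,0]
  ],
  "travel": [
    [0,0,30],
    [0,0,30],
    [0,0,18],
    [0,0,10],
    [0,0,0]
  ],
  "hand": [95,95,95,95,60],
  "force": 30
}}

```text
time_s: 22.5
tcp_pos: [0.6007, 0.1021, 0.0471]
orientation: [-2.103, -2.334, 0.001]
wrist_force: [0.1, -0.2, 0.6]
opening: 0.0893
grasp_force: 0.0
```

Emit:
{"name": "move_arm", "arguments": {
  "rotation": [
    [0,0,0],
    [0,0,0],
    [0,0,0],
    [0,0,0],
    [0,0,0]
  ],
  "travel": [
    [0,0,0],
    [0,0,0],
    [0,0,0],
    [0,0,0],
    [0,0,0]
  ],
  "hand": [44,44,44,44,44]
}}

```text
time_s: 23.12
tcp_pos: [0.6007, 0.1021, 0.0475]
orientation: [2.103, 2.334, -0.0]
wrist_force: [-0.3, 0.1, 1.0]
opening: 0.0479
grasp_force: 30.0
```

Emit:
{"name": "move_arm", "arguments": {
  "rotation": [
    [0,0,0],
    [0,0,0],
    [0,0,0],
    [0,0,0],
    [0,0,0]
  ],
  "travel": [
    [0,0,0],
    [0,0,0],
    [0,0,-2],
    [0,0,-3],
    [0,0,0]
  ],
  "hand": [44,44,44,44,44]
}}

```text
time_s: 23.75
tcp_pos: [0.6008, 0.1021, 0.0522]
orientation: [2.103, 2.334, 0.0]
wrist_force: [1.0, -0.5, -2.4]
opening: 0.0479
grasp_force: 30.0
```

Emit:
{"name": "move_arm", "arguments": {
  "rotation": [
    [0,0,0],
    [0,0,0],
    [0,0,0],
    [0,0,0],
    [0,0,0]
  ],
  "travel": [
    [-6,0,0],
    [-10,0,0],
    [-12,0,0],
    [-12,0,0],
    [-10,0,0]
  ],
  "hand": [44,44,44,44,44]
}}

```text
time_s: 24.38
tcp_pos: [0.606, 0.0512, 0.0522]
orientation: [2.104, 2.333, -0.0]
wrist_force: [0.6, 0.4, -1.7]
opening: 0.0479
grasp_force: 30.0
```

Emit:
{"name": "move_arm", "arguments": {
  "rotation": [
    [0,0,0],
    [0,0,0],
    [0,0,0],
    [0,0,0],
    [0,0,0]
  ],
  "travel": [
    [-7,0,0],
    [-3,0,0],
    [0,0,2],
    [0,0,3],
    [0,0,0]
  ],
  "hand": [44,44,44,44,44]
}}

```text
time_s: 25.0
tcp_pos: [0.6071, 0.0427, 0.0474]
orientation: [2.102, 2.334, 0.0]
wrist_force: [-0.7, 0.1, 0.1]
opening: 0.0478
grasp_force: 30.0
```

Emit:
{"name": "move_arm", "arguments": {
  "rotation": [
    [0,0,0],
    [0,0,0],
    [0,0,0],
    [0,0,0],
    [0,0,0]
  ],
  "travel": [
    [0,0,0],
    [0,0,0],
    [0,0,0],
    [0,0,0],
    [0,0,-40]
  ],
  "hand": [60,70,80,95,95]
}}

```text
time_s: 25.62
tcp_pos: [0.6037, 0.0424, 0.0835]
orientation: [-2.099, -2.329, 0.009]
wrist_force: [1.1, 0.4, 0.6]
opening: 0.0915
grasp_force: 0.0
```

Emit:
{"name": "move_arm", "arguments": {
  "rotation": [
    [0,0,0],
    [0,0,0],
    [0,0,0],
    [0,0,0],
    [0,0,0]
  ],
  "travel": [
    [0,0,-50],
    [0,0,-28],
    [-30,0,0],
    [0,0,0],
    [0,0,0]
  ],
  "hand": [95,95,95,95,95]
}}

```text
time_s: 26.25
tcp_pos: [0.6097, 0.0129, 0.1647]
orientation: [-2.103, -2.333, 0.001]
wrist_force: [-0.2, 0.0, -0.7]
opening: 0.0949
grasp_force: 0.0
```

```bash
python3 -c "
from h import *
rows()"
```

```text
top row [[595.0, 159.9, 4.8], [605.1, 51.6, 4.8], [614.7, -44.6, 1.9], [621.2, -113.0, 4.0]]
top back [[426.3, 186.7, -0.4], [448.9, -28.9, 3.3]]
scene row [[597.4, 160.6, 6.2], [605.4, 53.5, 2.9], [622.6, -112.6, 0.7], [647.3, -414.3, 1.8]]
scene back [[429.6, 188.7, -1.1], [443.9, -24.1, -1.0]]
wrist row [[592.9, 158.7, 2.5], [604.0, 49.7, 2.7], [615.2, -43.2, 3.7]]
wrist back [[442.5, -25.9, 1.2]]
26.7 [610.1  12.8 165.2] [-2.103 -2.334  0.   ] [-1.7  0.2  0.4] 0.09522381616184399 0.0
```

Emit:
{"name": "move_arm", "arguments": {
  "rotation": [
    [0,0,0],
    [0,0,0],
    [0,0,0],
    [0,0,0],
    [0,0,0]
  ],
  "travel": [
    [-28,0,0],
    [-28,0,0],
    [0,0,40],
    [0,0,40],
    [0,0,25]
  ],
  "hand": [95,95,95,95,95]
}}

```text
time_s: 27.32
tcp_pos: [0.6146, -0.043, 0.0578]
orientation: [-2.102, -2.332, 0.002]
wrist_force: [-0.3, 0.5, 0.1]
opening: 0.095
grasp_force: 0.0
```

Emit:
{"name": "move_arm", "arguments": {
  "rotation": [
    [0,0,0],
    [0,0,0],
    [0,0,0],
    [0,0,0],
    [0,0,0]
  ],
  "travel": [
    [0,0,15],
    [0,0,8],
    [0,0,0],
    [0,0,0],
    [0,0,0]
  ],
  "hand": [95,80,44,44,44]
}}

```text
time_s: 27.95
tcp_pos: [0.6167, -0.0432, 0.0384]
orientation: [2.102, 2.333, 0.002]
wrist_force: [0.2, -0.7, -0.6]
opening: 0.0602
grasp_force: 0.0
```

Emit:
{"name": "move_arm", "arguments": {
  "rotation": [
    [0,0,0],
    [0,0,0],
    [0,0,0],
    [0,0,0],
    [0,0,0]
  ],
  "travel": [
    [0,0,0],
    [0,0,0],
    [0,0,0],
    [0,0,-2],
    [0,0,-3]
  ],
  "hand": [44,44,44,44,44]
}}

```text
time_s: 28.58
tcp_pos: [0.6154, -0.043, 0.0417]
orientation: [-2.102, -2.333, 0.001]
wrist_force: [0.9, 0.1, -2.6]
opening: 0.0476
grasp_force: 30.0
```

Emit:
{"name": "move_arm", "arguments": {
  "rotation": [
    [0,0,0],
    [0,0,0],
    [0,0,0],
    [0,0,0],
    [0,0,0]
  ],
  "travel": [
    [-4,0,0],
    [-8,0,0],
    [-7,0,0],
    [0,0,2],
    [0,0,3]
  ],
  "hand": [44,44,44,44,44]
}}

```text
time_s: 29.2
tcp_pos: [0.6179, -0.0623, 0.0376]
orientation: [2.103, 2.334, -0.0]
wrist_force: [-5.1, -1.1, 13.8]
opening: 0.0474
grasp_force: 30.1
```

Emit:
{"name": "move_arm", "arguments": {
  "rotation": [
    [0,0,0],
    [0,0,0],
    [0,0,0],
    [0,0,0],
    [0,0,0]
  ],
  "travel": [
    [0,0,0],
    [0,0,0],
    [0,0,0],
    [0,0,0],
    [0,0,-40]
  ],
  "hand": [60,70,80,95,95]
}}

```text
time_s: 29.82
tcp_pos: [0.6146, -0.0614, 0.0734]
orientation: [-2.098, -2.329, 0.007]
wrist_force: [0.7, -0.0, 0.0]
opening: 0.0916
grasp_force: 0.0
```

Emit:
{"name": "move_arm", "arguments": {
  "rotation": [
    [0,0,0],
    [0,0,0],
    [0,0,0],
    [0,0,0],
    [0,0,0]
  ],
  "travel": [
    [0,0,-50],
    [0,0,-50],
    [0,-40,-10],
    [0,-40,0],
    [0,0,0]
  ],
  "hand": [95,95,95,95,95]
}}

```text
time_s: 30.45
tcp_pos: [0.5366, -0.0703, 0.1873]
orientation: [2.104, 2.333, 0.0]
wrist_force: [-0.1, -0.3, -0.1]
opening: 0.0947
grasp_force: 0.0
```

```bash
python3 - <<'E'
from h import *
rows()
ms=getmasks('back1')
for x,y,H in((.427,.187,.106),(.446,-.027,.126)):
    n=near(ms,x,y); q=fit(n,x,y,1.,H); print(len(n),H,q.x.round(4),round(q.fun,3))
    q=fit(n[:1],x,y,1.,H); print('first only',q.x.round(4),round(q.fun,3))
E
```

```text
top row [[597.3, 161.9, 8.4], [605.2, 49.4, 5.7]]
top back [[427.9, 183.5, 0.3]]
scene row [[595.7, 158.8, 5.1], [605.4, 54.2, 3.8], [612.9, -62.6, 6.7], [619.3, -110.5, -0.1]]
scene back [[430.3, 188.3, 3.0], [447.1, -22.4, -1.7]]
wrist row [[606.4, 50.9, 2.4], [616.9, -61.5, 3.9], [623.0, -114.4, 8.6]]
wrist back [[447.0, -26.6, 2.3]]
30.9 [538.7 -70.3 187. ] [-2.102 -2.334  0.   ] [-0.4 -1.  -0.6] 0.09481122687966423 0.0
2 0.106 [0.4248 0.1868 1.0281] 0.151
first only [0.4254 0.1862 1.2269] 0.169
1 0.126 [ 0.4445 -0.0297  1.1384] 0.588
first only [ 0.4445 -0.0297  1.1384] 0.588
```

```bash
python3 - <<'E'
from h import *
c=get_calibration('wrist'); im=snapshot('wrist'); cv2.imwrite('pics/w4.png',im[:,:,::-1])
for d in regions_of('back1','wrist'):
    m=d['pixels']; a=np.argwhere(m); print(d['confidence'],m.sum(),a.mean(0).round(),a.min(0),a.max(0))
    q=fit([(c,m.astype(np.float32))],.446,-.027,.97,.126); print(q.x.round(4),round(q.fun,3))
print(proj(c,[[.446,-.027,0],[.446,-.027,.126]]))
plan((446,-27,200,-.60),(446,-27,75,-.60),step=45)
E
```

```text
0.56 5616 [154. 210.] [112 159] [200 262]
[ 0.4482 -0.0268  0.9137] 0.081
[[229.16012733 151.06994591]
 [186.90819425 160.10702376]]
31.2 [538.3 -70.3 187.2] [-2.103 -2.334  0.   ] [-0.1 -0.6  0.3] 0.09495422017189337 0.0
rotation [[0, 0, np.float64(0.12)], [0, 0, np.float64(0.12)], [0, 0, np.float64(0.12)], [0, 0, np.float64(0.11)], [0, 0, np.float64(0.12)]] travel [[9.0, -15.0, -2.0], [7.0, -15.0, -2.0], [5.0, -16.0, -2.0], [3.0, -17.0, -2.0], [1.0, -17.0, -2.0]] hand [95, 95, 95, 95, 95]
rotation [[0, 0, np.float64(0.114)], [0, 0, np.float64(-0.0)], [0, 0, np.float64(-0.0)], [0, 0, np.float64(-0.0)]] travel [[-0.6, -16.9, -2.8], [-0.0, 0.0, 42.0], [-0.0, 0.0, 41.0], [-0.0, 0.0, 42.0]] hand [95, 95, 95, 95]
```

Emit:
{"name": "move_arm", "arguments": {
  "rotation": [
    [0,0,0.12],
    [0,0,0.12],
    [0,0,0.12],
    [0,0,0.12],
    [0,0,0.13]
  ],
  "travel": [
    [9,-15,-2],
    [7,-15,-2],
    [5,-16,-2],
    [3,-17,-2],
    [1,-17,-2]
  ],
  "hand": [95,95,95,95,95]
}}

```text
time_s: 31.82
tcp_pos: [0.4608, -0.034, 0.1974]
orientation: [2.71, 1.589, 0.0]
wrist_force: [-0.4, -0.2, -0.5]
opening: 0.0949
grasp_force: 0.0
```

Emit:
{"name": "move_arm", "arguments": {
  "rotation": [
    [0,0,0.126],
    [0,0,0],
    [0,0,0]
  ],
  "travel": [
    [0,-16,-2],
    [0,0,0],
    [0,0,0]
  ],
  "hand": [95,95,95]
}}

```text
time_s: 32.2
tcp_pos: [0.4476, -0.0266, 0.1993]
orientation: [2.8, 1.423, 0.0]
wrist_force: [0.5, -0.2, -0.1]
opening: 0.0951
grasp_force: 0.0
```

```bash
python3 - <<'E'
from h import *
rows(('top','scene','wrist'),('back',))
plan((447,-27,200,-.63),(447,-27,65,-.63),step=45)
E
```

```text
top back [[507.4, 363.1, -1.7], [425.3, 184.6, 0.4]]
scene back [[428.3, 188.2, -0.4], [442.1, -25.6, -2.2]]
wrist back [[427.9, 193.9, -0.1], [442.9, -26.6, 2.0]]
32.5 [447.4 -26.6 199.1] [-2.801e+00 -1.421e+00  1.000e-03] [0.1 0.  0.5] 0.09495354000492452 0.0
32.5 [447.4 -26.6 199.1] [-2.801e+00 -1.421e+00  1.000e-03] [0.1 0.  0.5] 0.09495354000492452 0.0
rotation [[0, 0, np.float64(-0.002)], [0, 0, np.float64(0.0)], [0, 0, np.float64(0.0)], [0, 0, np.float64(0.0)]] travel [[-0.6, -0.1, -0.9], [0.0, 0.0, 45.0], [0.0, 0.0, 45.0], [0.1, 0.1, 45.0]] hand [95, 95, 95, 95]
```

Emit:
{"name": "move_arm", "arguments": {
  "rotation": [
    [0,0,0],
    [0,0,0],
    [0,0,0],
    [0,0,0],
    [0,0,0]
  ],
  "travel": [
    [-1,-1,44],
    [0,0,45],
    [0,0,30],
    [0,0,15],
    [0,0,0]
  ],
  "hand": [95,95,95,95,60],
  "force": 30
}}

```text
time_s: 33.12
tcp_pos: [0.4454, -0.0266, 0.0646]
orientation: [-2.801, -1.421, 0.002]
wrist_force: [0.6, 0.8, 0.5]
opening: 0.0895
grasp_force: 0.0
```

Emit:
{"name": "move_arm", "arguments": {
  "rotation": [
    [0,0,0],
    [0,0,0],
    [0,0,0],
    [0,0,0],
    [0,0,0]
  ],
  "travel": [
    [0,0,0],
    [0,0,0],
    [0,0,0],
    [0,0,0],
    [0,0,0]
  ],
  "hand": [44,44,44,44,44]
}}

```text
time_s: 33.75
tcp_pos: [0.4459, -0.0267, 0.0654]
orientation: [2.802, 1.421, 0.0]
wrist_force: [0.9, -0.1, -0.4]
opening: 0.0453
grasp_force: 0.0
```

Emit:
{"name": "move_arm", "arguments": {
  "rotation": [
    [0,0,0],
    [0,0,0],
    [0,0,0],
    [0,0,0],
    [0,0,0]
  ],
  "travel": [
    [0,0,0],
    [0,0,-10],
    [0,0,-20],
    [0,0,-30],
    [0,0,0]
  ],
  "hand": [44,44,44,44,44]
}}

```text
time_s: 34.38
tcp_pos: [0.4482, -0.0271, 0.1287]
orientation: [2.798, 1.419, 0.008]
wrist_force: [-0.5, 0.3, 0.0]
opening: 0.0443
grasp_force: 0.0
```

```bash
python3 - <<'E'
from h import *
rows(('top','scene'),('row',))
plan((598.5,105.7,235,.106),step=40,rs=.1,hand=44)
E
```

```text
top row [[591.5, 162.6, 6.2], [607.6, 53.7, 4.6], [616.9, -60.1, 5.5], [625.8, -111.7, 4.7]]
scene row [[595.2, 159.5, 6.4], [607.3, 52.6, 3.5], [616.0, -22.1, 3.2], [612.8, -57.4, 6.9], [619.7, -111.8, 2.4]]
34.58 [445.1 -26.5 124.1] [-2.801e+00 -1.421e+00  2.000e-03] [ 0.1  0.3 -0.6] 0.043914198022751004 0.0
34.58 [445.1 -26.5 124.1] [-2.801e+00 -1.421e+00  2.000e-03] [ 0.1  0.3 -0.6] 0.043914198022751004 0.0
rotation [[0, 0, np.float64(-0.09)], [0, 0, np.float64(-0.09)], [0, 0, np.float64(-0.09)], [0, 0, np.float64(-0.09)], [0, 0, np.float64(-0.09)]] travel [[25.0, 6.0, -14.0], [24.0, 8.0, -14.0], [23.0, 10.0, -14.0], [22.0, 12.0, -14.0], [21.0, 14.0, -14.0]] hand [44, 44, 44, 44, 44]
rotation [[0, 0, np.float64(-0.1)], [0, 0, np.float64(-0.09)], [0, 0, np.float64(-0.098)]] travel [[20.0, 16.0, -14.0], [18.0, 17.0, -14.0], [16.6, 19.6, -13.2]] hand [44, 44, 44]
```

```bash
python3 - <<'E'
from h import *
rows(('top','scene','wrist'),('back',))
a=cv2.imread('pics/scene_last.png')[130:280,220:440]; b=cv2.imread('pics/wrist_last.png')
a=cv2.resize(a,(800,545)); cv2.imwrite('pics/c2.png',cv2.convertScaleAbs(a,alpha=1.4))
E
```

```text
top back [[425.2, 183.7, -1.3]]
scene back [[428.4, 188.1, 1.0], [442.7, -22.7, -1.2]]
wrist back [[424.4, 191.7, -3.6], [443.9, -27.0, 2.7]]
34.88 [445.5 -26.6 124.7] [-2.801e+00 -1.421e+00  1.000e-03] [-0.2  0.1  0.3] 0.044163365502465725 0.0
```

View pics/c2.png

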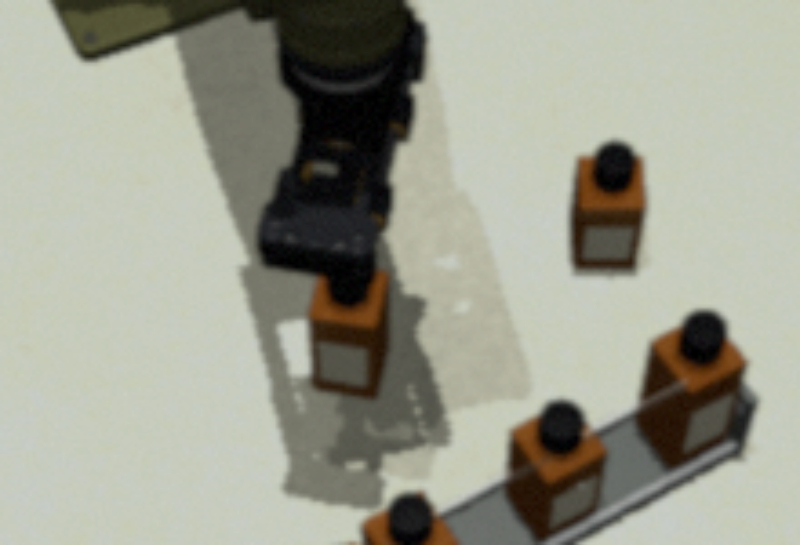

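View pics/wrist_last.png

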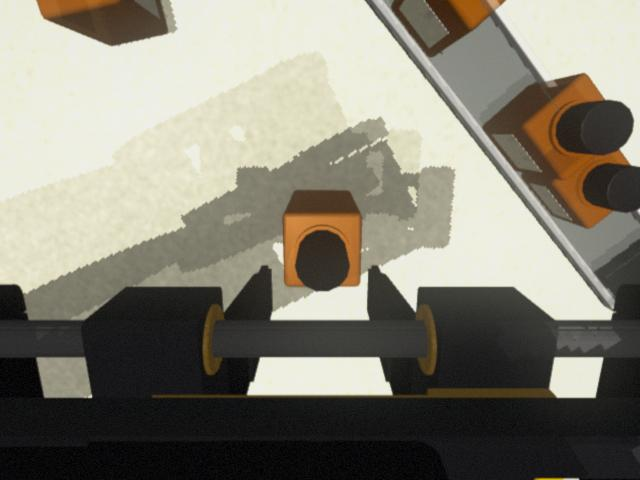

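```bash
python3 - <<'E'
from h import *
c=get_calibration('wrist'); snapshot('wrist')
for d in regions_of('back1','wrist'):
    m=d['pixels']; a=np.argwhere(m); print(d['confidence'],m.sum(),a.mean(0).round(),a.min(0),a.max(0))
im=cv2.imread('pics/w4.png')
E
```

```text
0.93 4586 [ 19. 107.] [ 0 36] [ 47 167]
0.9 7280 [240. 322.] [190 282] [291 361]
```

```bash
python3 - <<'E'
from h import *
c=get_calibration('wrist'); snapshot('wrist')
for d in regions_of('back1','wrist'):
    m=d['pixels']; a=np.argwhere(m)
    if a.min()<5: continue
    for H in (.126,.106,.086):
        for x,y in((.446,-.027),(.46,0.0)):
            q=fit([(c,m.astype(np.float32))],x,y,.94,H); print(H,q.x.round(4),round(q.fun,3))
st(); print(proj(c,[np.array(r.observe()['tcp_pos'])]))
c=get_calibration('scene'); snapshot('scene')
for d in regions_of('back1','scene'):
    m=d['pixels']; a=np.argwhere(m); print(a.min(0),a.max(0))
print(proj(c,[[.446,-.027,0],[.446,-.027,.126]]))
E
```

```text
0.126 [ 0.4468 -0.0263  0.9491] 0.073
0.126 [ 0.4468 -0.0262  0.9508] 0.073
0.106 [ 0.443  -0.0321  0.948 ] 0.097
0.106 [ 0.4428 -0.0318  2.5093] 0.096
0.086 [ 0.4379 -0.0377  0.9385] 0.243
0.086 [ 0.4372 -0.0372  2.5091] 0.243
35.08 [445.8 -26.7 125.2] [-2.802 -1.421  0.   ] [-0.5  0.1 -0.1] 0.044105079039848206 0.0
[[320.10678583 266.03555722]]
[204 304] [239 326]
[169 376] [203 396]
[[315.80763814 231.1941791 ]
 [315.02127965 203.91681758]]
```

Emit:
{"name": "move_arm", "arguments": {
  "rotation": [
    [0,0,0],
    [0,0,0],
    [0,0,0],
    [0,0,0],
    [0,0,0]
  ],
  "travel": [
    [0,0,-20],
    [0,0,-10],
    [0,0,0],
    [0,0,0],
    [1,1,0]
  ],
  "hand": [44,95,95,95,95]
}}

```text
time_s: 35.8
tcp_pos: [0.4468, -0.0264, 0.1545]
orientation: [-2.801, -1.421, 0.002]
wrist_force: [0.3, -0.4, -0.3]
opening: 0.0784
grasp_force: 0.0
```

Emit:
{"name": "move_arm", "arguments": {
  "rotation": [
    [0,0,0],
    [0,0,0],
    [0,0,0],
    [0,0,0],
    [0,0,0]
  ],
  "travel": [
    [0,0,20],
    [0,0,30],
    [0,0,30],
    [0,0,15],
    [0,0,0]
  ],
  "hand": [95,95,95,95,95]
}}

```text
time_s: 36.42
tcp_pos: [0.4463, -0.0263, 0.0591]
orientation: [-2.8, -1.42, 0.003]
wrist_force: [0.3, 1.3, 0.4]
opening: 0.0949
grasp_force: 0.0
```

Emit:
{"name": "move_arm", "arguments": {
  "rotation": [
    [0,0,0],
    [0,0,0],
    [0,0,0],
    [0,0,0],
    [0,0,0]
  ],
  "travel": [
    [0,0,0],
    [0,0,0],
    [0,0,0],
    [0,0,0],
    [0,0,0]
  ],
  "hand": [55,55,55,44,44],
  "force": 30
}}

```text
time_s: 37.05
tcp_pos: [0.4473, -0.0265, 0.0604]
orientation: [2.802, 1.421, 0.0]
wrist_force: [-0.4, 0.3, 0.2]
opening: 0.0504
grasp_force: 0.0
```

Emit:
{"name": "move_arm", "arguments": {
  "rotation": [
    [0,0,0],
    [0,0,0]
  ],
  "travel": [
    [0,0,0],
    [0,0,0]
  ],
  "hand": [44,44]
}}

```text
time_s: 37.3
tcp_pos: [0.4473, -0.0264, 0.0603]
orientation: [-2.802, -1.421, -0.0]
wrist_force: [-0.4, 0.7, 0.2]
opening: 0.0477
grasp_force: 30.0
```

```bash
python3 - <<'E'
from h import *
st(); rows(('scene','wrist'),('back',))
E
```

```text
37.3 [447.3 -26.4  60.3] [-2.802 -1.421 -0.   ] [-0.4  0.7  0.2] 0.047689484798872306 30.000117123126984
scene back [[428.8, 187.5, 4.3], [444.7, -26.0, -2.0]]
wrist back [[442.8, -23.7, -0.6]]
37.5 [447.3 -26.4  60.4] [2.802 1.421 0.   ] [-0.1 -0.9  2.2] 0.04737713369811644 30.000067055225372
```

```bash
python3 - <<'E'
from h import *
im=cv2.imread('pics/wrist_last.png') ; 
E
ls pics; python3 - <<'E'
import sys; sys.path.insert(0,'.')
import os; os.chdir('.')
from h import *
# control and test: all heights, w4.png style with stored poses
o=r.observe(); M0=Rm(o['orientation']); c=get_calibration('wrist')
offp=M0.T@(np.array(c['xyz'])-np.array(o['tcp_pos'])); Rc=M0.T@Rm(c['rotation'])
def cal(p,a):
    y=np.array([np.cos(a),np.sin(a),0]); z=np.array([0,0,-1.]); x=np.cross(y,z); M=np.c_[x,y,z]
    return dict(K=c['K'],xyz=np.array(p)+M@offp,rotation=M@Rc)
# w4: tcp .5385,-.0703,.187 angle .106
im=cv2.imread('pics/w4.png'); C=cal([.5385,-.0703,.187],.106)
u=(210,156);h=60;out=[]
for H,x,y in((0,0,0),(.126,.4468,-.027),(.106,.4468,-.027)):
    b=cv2.resize(im[u[1]-h:u[1]+h,u[0]-h:u[0]+h],(260,260),interpolation=cv2.INTER_CUBIC)
    if H:
        for zz in(0,H-.028,H):
            if zz<H:
                q=[[x+.024*1.4142*np.cos(.945+np.pi/4+k*np.pi/2),y+.024*1.4142*np.sin(.945+np.pi/4+k*np.pi/2),zz] for k in range(4)]
            else: q=[[x+.015*np.cos(k/3),y+.015*np.sin(k/3),zz] for k in range(19)]
            P=(proj(C,q)-np.array(u)+h)*260/(2*h); cv2.polylines(b,[np.round(P).astype(np.int32)],True,(0,255,0),1)
    out.append(b)
cv2.imwrite('pics/c3.png',np.hstack(out))
E
```

```text
c1.png
c2.png
cmp.png
scene0.png
scene1.png
scene2.png
scene_last.png
top0.png
top1.png
top2.png
top_last.png
w1.png
w2.png
w3.png
w4.png
wrist2.png
wrist_last.png
```

View pics/c3.png

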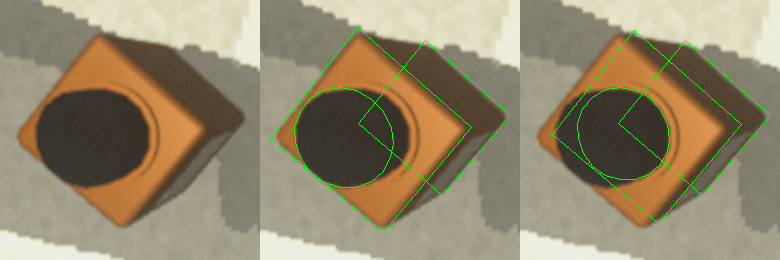

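The overlay puts the centre bottle at 126 mm, so it is back1, and it is now held with 30 N. I'll lift it and carry it over its gap.

Emit:
{"name": "move_arm", "arguments": {
  "rotation": [
    [0,0,0],
    [0,0,0],
    [0,0,0],
    [0,0,0],
    [0,0,0]
  ],
  "travel": [
    [0,0,-5],
    [0,0,-15],
    [0,0,-25],
    [0,0,-30],
    [0,0,-30]
  ],
  "hand": [44,44,44,44,44]
}}

```text
time_s: 38.12
tcp_pos: [0.4472, -0.0264, 0.167]
orientation: [2.801, 1.421, 0.001]
wrist_force: [0.6, 0.6, -3.0]
opening: 0.0474
grasp_force: 30.0
```

Emit:
{"name": "move_arm", "arguments": {
  "rotation": [
    [0,0,0],
    [0,0,0],
    [0,0,0],
    [0,0,0]
  ],
  "travel": [
    [0,0,-25],
    [0,0,-20],
    [0,0,-5],
    [0,0,0]
  ],
  "hand": [44,44,44,44]
}}

```text
time_s: 38.62
tcp_pos: [0.4471, -0.0264, 0.2149]
orientation: [-2.802, -1.421, 0.001]
wrist_force: [-0.4, 0.3, -1.8]
opening: 0.0472
grasp_force: 30.0
```

```bash
python3 - <<'E'
from h import *
plan((599.6,104.7,215,.106),step=30,rs=.1,hand=44)
E
```

```text
38.62 [447.1 -26.4 214.9] [-2.802e+00 -1.421e+00  1.000e-03] [-0.4  0.3 -1.8] 0.047238445674242964 29.998933374881744
rotation [[0, 0, np.float64(-0.09)], [0, 0, np.float64(-0.09)], [0, 0, np.float64(-0.09)], [0, 0, np.float64(-0.09)], [0, 0, np.float64(-0.09)]] travel [[24.0, 6.0, -0.0], [24.0, 8.0, -0.0], [23.0, 10.0, -0.0], [22.0, 12.0, -0.0], [21.0, 14.0, -0.0]] hand [44, 44, 44, 44, 44]
rotation [[0, 0, np.float64(-0.1)], [0, 0, np.float64(-0.09)], [0, 0, np.float64(-0.098)]] travel [[20.0, 16.0, -0.0], [18.0, 17.0, -0.0], [16.3, 19.4, -0.1]] hand [44, 44, 44]
```

Emit:
{"name": "move_arm", "arguments": {
  "rotation": [
    [0,0,-0.09],
    [0,0,-0.09],
    [0,0,-0.09],
    [0,0,-0.09],
    [0,0,-0.09]
  ],
  "travel": [
    [24,6,0],
    [24,8,0],
    [23,10,0],
    [22,12,0],
    [21,14,0]
  ],
  "hand": [44,44,44,44,44]
}}

```text
time_s: 39.25
tcp_pos: [0.5423, 0.0555, 0.2132]
orientation: [-2.41, -2.013, 0.004]
wrist_force: [-0.4, -0.4, -2.3]
opening: 0.0473
grasp_force: 30.0
```

Emit:
{"name": "move_arm", "arguments": {
  "rotation": [
    [0,0,-0.1],
    [0,0,-0.09],
    [0,0,-0.098],
    [0,0,0],
    [0,0,0]
  ],
  "travel": [
    [20,16,0],
    [18,17,0],
    [16.3,19.4,0],
    [0,0,0],
    [0,0,0]
  ],
  "hand": [44,44,44,44,44]
}}

```text
time_s: 39.88
tcp_pos: [0.5988, 0.1043, 0.2139]
orientation: [-2.101, -2.334, 0.003]
wrist_force: [0.6, -1.0, -2.0]
opening: 0.0475
grasp_force: 30.0
```

```bash
python3 - <<'E'
from h import *
rows(('top','scene','wrist'))
for i in range(3): snapshot('top'); st()
E
```

```text
top row [[595.5, 159.7, 6.2], [608.8, 56.2, 0.4], [618.6, -61.6, 9.3], [625.0, -115.0, 5.7]]
top back [[617.8, -62.8, 7.9], [630.9, -202.9, 47.3]]
scene row [[595.0, 160.1, 8.5], [604.7, 55.9, 5.6], [613.6, -57.0, 7.2], [626.8, -111.6, 1.1]]
scene back [[430.6, 188.2, 0.4], [596.2, 106.0, 151.2], [615.9, -24.9, 1.5]]
wrist row [[589.9, 157.7, 4.7]]
wrist back [[426.3, 191.4, 0.4], [597.3, 103.6, 157.0]]
40.33 [599.7 104.5 215.5] [2.101 2.335 0.   ] [-0.5  0.3 -1.6] 0.04717101485421207 29.999066591262817
40.38 [599.7 104.6 215.4] [2.101 2.336 0.   ] [ 0.2 -0.1 -2.1] 0.047476441416191575 29.998813569545746
40.42 [599.7 104.6 215.4] [2.101 2.336 0.   ] [ 0.4  0.2 -2.5] 0.04746020823138151 29.998885095119476
40.48 [599.7 104.7 215.3] [2.101 2.336 0.   ] [-0.9 -0.5 -2.3] 0.047541080406119186 29.99904602766037
```

Emit:
{"name": "move_arm", "arguments": {
  "rotation": [
    [0,0,0],
    [0,0,0],
    [0,0,0],
    [0,0,0],
    [0,0,0]
  ],
  "travel": [
    [1.5,0,35],
    [0,0,40],
    [0,0,30],
    [0,0,20],
    [0,0,8]
  ],
  "hand": [44,44,44,44,44]
}}

```text
time_s: 41.1
tcp_pos: [0.5991, 0.1062, 0.0811]
orientation: [-2.1, -2.335, 0.002]
wrist_force: [-1.3, -0.7, -2.0]
opening: 0.0475
grasp_force: 30.0
```

Emit:
{"name": "move_arm", "arguments": {
  "rotation": [
    [0,0,0],
    [0,0,0],
    [0,0,0]
  ],
  "travel": [
    [0,0,4],
    [0,0,4],
    [0,0,0]
  ],
  "hand": [44,44,44]
}}

```text
time_s: 41.48
tcp_pos: [0.6, 0.1062, 0.0749]
orientation: [2.1, 2.336, 0.001]
wrist_force: [0.2, 0.1, -2.3]
opening: 0.0475
grasp_force: 30.0
```

Emit:
{"name": "move_arm", "arguments": {
  "rotation": [
    [0,0,0],
    [0,0,0],
    [0,0,0]
  ],
  "travel": [
    [0,0,4],
    [0,0,3],
    [0,0,0]
  ],
  "hand": [44,44,44]
}}

```text
time_s: 41.85
tcp_pos: [0.5992, 0.1062, 0.0668]
orientation: [-2.1, -2.336, 0.001]
wrist_force: [-0.1, 0.8, -2.5]
opening: 0.0477
grasp_force: 30.0
```

Emit:
{"name": "move_arm", "arguments": {
  "rotation": [
    [0,0,0],
    [0,0,0],
    [0,0,0]
  ],
  "travel": [
    [0,0,1],
    [0,0,0],
    [0,0,0]
  ],
  "hand": [44,44,44]
}}

```text
time_s: 42.22
tcp_pos: [0.5997, 0.1062, 0.0664]
orientation: [2.101, 2.336, 0.0]
wrist_force: [-0.1, 0.5, -2.0]
opening: 0.0476
grasp_force: 30.0
```

Emit:
{"name": "move_arm", "arguments": {
  "rotation": [
    [0,0,0],
    [0,0,0],
    [0,0,0]
  ],
  "travel": [
    [0,0,1],
    [0,0,0],
    [0,0,0]
  ],
  "hand": [44,44,44]
}}

```text
time_s: 42.6
tcp_pos: [0.5998, 0.1062, 0.0663]
orientation: [2.1, 2.336, 0.0]
wrist_force: [-2.5, -1.4, 6.0]
opening: 0.0476
grasp_force: 30.0
```

Emit:
{"name": "move_arm", "arguments": {
  "rotation": [
    [0,0,0],
    [0,0,0],
    [0,0,0],
    [0,0,0],
    [0,0,0]
  ],
  "travel": [
    [0,0,0],
    [0,0,0],
    [0,0,0],
    [0,0,0],
    [0,0,-30]
  ],
  "hand": [55,65,80,95,95]
}}

```text
time_s: 43.22
tcp_pos: [0.5971, 0.1059, 0.0923]
orientation: [-2.098, -2.333, 0.007]
wrist_force: [0.5, 0.2, -0.6]
opening: 0.0893
grasp_force: 0.0
```

Emit:
{"name": "move_arm", "arguments": {
  "rotation": [
    [0,0,0],
    [0,0,0],
    [0,0,0],
    [0,0,0],
    [0,0,0]
  ],
  "travel": [
    [0,0,-50],
    [0,0,-50],
    [0,-35,0],
    [0,-40,0],
    [0,0,0]
  ],
  "hand": [95,95,95,95,95]
}}

```text
time_s: 43.85
tcp_pos: [0.5233, 0.0982, 0.195]
orientation: [-2.1, -2.336, 0.0]
wrist_force: [0.2, -0.1, -0.6]
opening: 0.095
grasp_force: 0.0
```

```bash
python3 - <<'E'
from h import *
rows(('top','scene','wrist'))
ms=getmasks('back1')
n=near(ms,.427,.187); print(len(n)); q=fit(n,.427,.187,1.,.106); print(q.x.round(4),round(q.fun,3))
E
```

```text
top row [[608.6, 53.4, 5.9], [617.7, -61.6, 2.6], [622.0, -113.0, 5.4]]
top back []
scene row [[599.1, 159.3, 6.9], [606.4, 51.8, 4.0], [612.3, -58.0, 7.2], [619.0, -111.4, 5.3]]
scene back [[430.4, 189.6, 1.8], [595.1, 108.7, 2.7]]
wrist row [[590.1, 155.0, 4.2], [606.2, 48.5, 4.4], [619.8, -60.5, 4.8]]
wrist back [[426.8, 194.4, -0.6], [600.0, 107.0, 11.2]]
44.3 [525.5  98.3 195.1] [-2.101 -2.336  0.   ] [ 0.1 -0.2  0.6] 0.09489298030902396 0.0
1
[0.4253 0.1711 0.9722] 0.563
```

```bash
python3 - <<'E'
from h import *
c=get_calibration('wrist'); snapshot('wrist')
for d in regions_of('back1','wrist'):
    m=d['pixels']; a=np.argwhere(m); print(a.min(0),a.max(0))
    u=proj(c,[[.427,.187,.05]])[0]
    if np.hypot(*(a.mean(0)[::-1]-u))<60:
        q=fit([(c,m.astype(np.float32))],.427,.187,1.05,.106); print(q.x.round(4),round(q.fun,3))
plan((427,187.5,180,-.51),step=45,rs=.12)
E
```

```text
[183 370] [257 449]
[ 52 166] [136 258]
[0.4274 0.1864 1.1259] 0.083
44.6 [525.   98.2 195.2] [-2.101 -2.336  0.   ] [ 0.  -0.6  0.1] 0.09495957123156239 0.0
rotation [[0, 0, np.float64(0.1)], [0, 0, np.float64(0.1)], [0, 0, np.float64(0.1)], [0, 0, np.float64(0.11)], [0, 0, np.float64(0.1)]] travel [[17.0, -15.0, 3.0], [15.0, -16.0, 2.0], [13.0, -18.0, 3.0], [11.0, -19.0, 2.0], [9.0, -20.0, 3.0]] hand [95, 95, 95, 95, 95]
rotation [[0, 0, np.float64(0.106)]] travel [[8.0, -20.4, 2.2]] hand [95]
```

Emit:
{"name": "move_arm", "arguments": {
  "rotation": [
    [0,0,0.1],
    [0,0,0.1],
    [0,0,0.1],
    [0,0,0.11],
    [0,0,0.1]
  ],
  "travel": [
    [17,-15,3],
    [15,-16,2],
    [13,-18,3],
    [11,-19,2],
    [9,-20,3]
  ],
  "hand": [95,95,95,95,95]
}}

```text
time_s: 45.22
tcp_pos: [0.4421, 0.1726, 0.1823]
orientation: [2.625, 1.726, 0.001]
wrist_force: [0.0, -0.3, -0.5]
opening: 0.095
grasp_force: 0.0
```

Emit:
{"name": "move_arm", "arguments": {
  "rotation": [
    [0,0,0.096],
    [0,0,0],
    [0,0,0]
  ],
  "travel": [
    [8,-20,2],
    [0,0,0],
    [0,0,0]
  ],
  "hand": [95,95,95]
}}

```text
time_s: 45.6
tcp_pos: [0.4277, 0.1871, 0.1805]
orientation: [2.701, 1.604, 0.001]
wrist_force: [0.1, 0.3, -0.0]
opening: 0.0956
grasp_force: 0.0
```

```bash
python3 - <<'E'
from h import *
c=get_calibration('wrist'); snapshot('wrist')
u=proj(c,[[.427,.187,.05]])[0]; print(u)
for d in regions_of('back1','wrist'):
    m=d['pixels']; a=np.argwhere(m); print(d['confidence'],a.min(0),a.max(0))
    if np.hypot(*(a.mean(0)[::-1]-u))<60:
        q=fit([(c,m.astype(np.float32))],.427,.187,1.05,.106); print(q.x.round(4),round(q.fun,3))
rows(('top','scene'),('back',))
E
```

```text
[318.85286126 216.84020885]
0.95 [182 287] [253 348]
[0.4262 0.1873 1.13  ] 0.079
0.9 [178 486] [258 631]
0.73 [108 462] [203 608]
top back [[423.3, 184.8, -1.2], [601.0, 105.5, 6.1]]
scene back [[427.8, 187.9, 0.0], [595.3, 108.4, 3.4]]
45.9 [427.7 187.  180.3] [ 2.702  1.602 -0.   ] [-0.1  0.6 -0.5] 0.09515385590206392 0.0
```

Emit:
{"name": "move_arm", "arguments": {
  "rotation": [
    [0,0,-0.05],
    [0,0,0],
    [0,0,0],
    [0,0,0],
    [0,0,0]
  ],
  "travel": [
    [-0.5,-1,40],
    [0,0,45],
    [0,0,35],
    [0,0,21],
    [0,0,0]
  ],
  "hand": [95,95,95,95,60],
  "force": 30
}}

```text
time_s: 46.52
tcp_pos: [0.4246, 0.1867, 0.0373]
orientation: [-2.66, -1.669, 0.007]
wrist_force: [0.1, 0.8, -0.4]
opening: 0.0897
grasp_force: 0.0
```

Emit:
{"name": "move_arm", "arguments": {
  "rotation": [
    [0,0,0],
    [0,0,0],
    [0,0,0],
    [0,0,0],
    [0,0,0]
  ],
  "travel": [
    [0,0,0],
    [0,0,0],
    [0,0,0],
    [0,0,0],
    [0,0,0]
  ],
  "hand": [55,55,44,44,44]
}}

```text
time_s: 47.15
tcp_pos: [0.4265, 0.1875, 0.0397]
orientation: [2.661, 1.67, 0.001]
wrist_force: [0.7, -0.7, 1.9]
opening: 0.0472
grasp_force: 30.0
```

Emit:
{"name": "move_arm", "arguments": {
  "rotation": [
    [0,0,0],
    [0,0,0],
    [0,0,0]
  ],
  "travel": [
    [0,0,0],
    [0,0,0],
    [0,0,0]
  ],
  "hand": [44,44,44]
}}

```text
time_s: 47.52
tcp_pos: [0.4265, 0.1875, 0.0397]
orientation: [2.661, 1.67, 0.001]
wrist_force: [-0.7, -0.8, 4.0]
opening: 0.0477
grasp_force: 30.0
```

Emit:
{"name": "move_arm", "arguments": {
  "rotation": [
    [0,0,0],
    [0,0,0],
    [0,0,0],
    [0,0,0],
    [0,0,0]
  ],
  "travel": [
    [0,0,-5],
    [0,0,-15],
    [0,0,-30],
    [0,0,-35],
    [0,0,-35]
  ],
  "hand": [44,44,44,44,44]
}}

```text
time_s: 48.15
tcp_pos: [0.4259, 0.1873, 0.1608]
orientation: [2.661, 1.67, 0.0]
wrist_force: [0.4, -0.4, -1.4]
opening: 0.0475
grasp_force: 30.0
```

Emit:
{"name": "move_arm", "arguments": {
  "rotation": [
    [0,0,0],
    [0,0,0],
    [0,0,0],
    [0,0,0]
  ],
  "travel": [
    [0,0,-25],
    [0,0,-15],
    [0,0,0],
    [0,0,0]
  ],
  "hand": [44,44,44,44]
}}

```text
time_s: 48.65
tcp_pos: [0.4255, 0.1872, 0.1979]
orientation: [-2.661, -1.67, 0.003]
wrist_force: [0.0, 0.8, -3.0]
opening: 0.0478
grasp_force: 30.0
```

```bash
python3 - <<'E'
from h import *
plan((611.4,-5,200,.106),step=32,rs=.1,hand=44)
E
```

```text
48.65 [425.5 187.2 197.9] [-2.661 -1.67   0.003] [ 0.   0.8 -3. ] 0.047757527628633285 29.973835051059723
rotation [[0, 0, np.float64(-0.06)], [0, 0, np.float64(-0.06)], [0, 0, np.float64(-0.06)], [0, 0, np.float64(-0.06)], [0, 0, np.float64(-0.06)]] travel [[-10.0, 28.0, -0.0], [-12.0, 27.0, -0.0], [-14.0, 26.0, -0.0], [-15.0, 26.0, -0.0], [-17.0, 25.0, -0.0]] hand [44, 44, 44, 44, 44]
rotation [[0, 0, np.float64(-0.06)], [0, 0, np.float64(-0.07)], [0, 0, np.float64(-0.06)], [0, 0, np.float64(-0.066)]] travel [[-18.0, 24.0, -1.0], [-19.0, 22.0, -0.0], [-21.0, 21.0, -1.0], [-21.8, 19.9, -0.4]] hand [44, 44, 44, 44]
```

Emit:
{"name": "move_arm", "arguments": {
  "rotation": [
    [0,0,-0.06],
    [0,0,-0.06],
    [0,0,-0.06],
    [0,0,-0.06],
    [0,0,-0.06]
  ],
  "travel": [
    [-10,28,0],
    [-12,27,0],
    [-14,26,0],
    [-15,26,0],
    [-17,25,0]
  ],
  "hand": [44,44,44,44,44]
}}

```text
time_s: 49.28
tcp_pos: [0.5292, 0.0792, 0.1973]
orientation: [-2.378, -2.05, 0.004]
wrist_force: [-0.2, 0.3, -1.6]
opening: 0.0472
grasp_force: 30.0
```

Emit:
{"name": "move_arm", "arguments": {
  "rotation": [
    [0,0,-0.06],
    [0,0,-0.07],
    [0,0,-0.06],
    [0,0,-0.066],
    [0,0,0]
  ],
  "travel": [
    [-18,24,0],
    [-19,22,0],
    [-21,21,0],
    [-21.8,19.9,0],
    [0,0,0]
  ],
  "hand": [44,44,44,44,44]
}}

```text
time_s: 49.9
tcp_pos: [0.6119, -0.006, 0.1969]
orientation: [-2.101, -2.332, 0.004]
wrist_force: [0.3, 0.8, -2.4]
opening: 0.0474
grasp_force: 30.0
```

```bash
python3 - <<'E'
from h import *
rows(('scene','wrist'))
for i in range(3): snapshot('top'); st()
plan((611.4,-5,200,.106),step=40,rs=.1,hand=44)
E
```

```text
scene row [[596.4, 159.1, 6.3], [605.6, 52.6, 5.5], [613.5, -57.4, 4.2], [620.8, -109.6, 2.5]]
scene back [[597.7, 110.2, 5.1], [615.4, -8.8, 156.7]]
wrist row [[588.7, 159.5, 6.1], [601.0, 49.1, 3.7]]
wrist back [[601.5, 106.3, 7.7], [609.2, -3.1, 157.7]]
50.2 [611.5  -4.  199. ] [-2.1   -2.336  0.   ] [-0.3 -0.1 -1.8] 0.047588465973725035 29.973830580711365
50.25 [611.6  -4.1 199.2] [-2.1   -2.337  0.   ] [ 0.2  0.2 -2.5] 0.04756910428735421 29.97389853000641
50.3 [611.8  -4.2 199.4] [2.1   2.337 0.   ] [ 0.4  0.6 -2. ] 0.04723949661103272 29.97381091117859
50.35 [611.8  -4.3 199.4] [2.1   2.336 0.   ] [-0.9 -0.3 -2.7] 0.04774469269437 29.973983466625214
50.35 [611.8  -4.3 199.4] [2.1   2.336 0.   ] [-0.9 -0.3 -2.7] 0.04774469269437 29.973983466625214
rotation [[0, 0, np.float64(0.001)]] travel [[-0.7, -0.5, -0.6]] hand [44]
```

Emit:
{"name": "move_arm", "arguments": {
  "rotation": [
    [0,0,0],
    [0,0,0],
    [0,0,0],
    [0,0,0],
    [0,0,0]
  ],
  "travel": [
    [-0.7,-0.4,40],
    [0,0,40],
    [0,0,35],
    [0,0,20],
    [0,0,6]
  ],
  "hand": [44,44,44,44,44]
}}

```text
time_s: 50.98
tcp_pos: [0.6111, -0.0053, 0.0572]
orientation: [-2.1, -2.335, 0.002]
wrist_force: [-0.1, -0.1, -0.6]
opening: 0.0476
grasp_force: 30.0
```

Emit:
{"name": "move_arm", "arguments": {
  "rotation": [
    [0,0,0],
    [0,0,0],
    [0,0,0]
  ],
  "travel": [
    [0,0,4],
    [0,0,0],
    [0,0,0]
  ],
  "hand": [44,44,44]
}}

```text
time_s: 51.35
tcp_pos: [0.6127, -0.0056, 0.0556]
orientation: [2.1, 2.335, 0.002]
wrist_force: [-0.0, -0.4, -2.0]
opening: 0.0475
grasp_force: 30.0
```

Emit:
{"name": "move_arm", "arguments": {
  "rotation": [
    [0,0,0],
    [0,0,0],
    [0,0,0],
    [0,0,0]
  ],
  "travel": [
    [0,0,4],
    [0,0,3],
    [0,0,0],
    [0,0,0]
  ],
  "hand": [44,44,44,44]
}}

```text
time_s: 51.85
tcp_pos: [0.6117, -0.0055, 0.0471]
orientation: [-2.101, -2.336, 0.0]
wrist_force: [0.9, -0.5, -1.4]
opening: 0.0474
grasp_force: 30.0
```

Emit:
{"name": "move_arm", "arguments": {
  "rotation": [
    [0,0,0],
    [0,0,0],
    [0,0,0],
    [0,0,0]
  ],
  "travel": [
    [0,0,1],
    [0,0,0.8],
    [0,0,0],
    [0,0,0]
  ],
  "hand": [44,44,44,44]
}}

```text
time_s: 52.35
tcp_pos: [0.6119, -0.0055, 0.0458]
orientation: [2.1, 2.336, 0.0]
wrist_force: [-1.3, 0.6, 0.5]
opening: 0.0477
grasp_force: 30.0
```

Emit:
{"name": "move_arm", "arguments": {
  "rotation": [
    [0,0,0],
    [0,0,0],
    [0,0,0],
    [0,0,0],
    [0,0,0]
  ],
  "travel": [
    [0,0,0],
    [0,0,0],
    [0,0,0],
    [0,0,0],
    [0,0,-30]
  ],
  "hand": [55,65,80,95,95]
}}

```text
time_s: 52.98
tcp_pos: [0.6093, -0.0052, 0.0726]
orientation: [-2.097, -2.332, 0.006]
wrist_force: [0.8, -0.3, 0.6]
opening: 0.0896
grasp_force: 0.0
```

Emit:
{"name": "move_arm", "arguments": {
  "rotation": [
    [0,0,0],
    [0,0,0],
    [0,0,0],
    [0,0,0],
    [0,0,0]
  ],
  "travel": [
    [0,0,-50],
    [0,0,-50],
    [-50,0,-20],
    [-50,0,0],
    [-50,0,0]
  ],
  "hand": [95,95,95,95,95]
}}

```text
time_s: 53.6
tcp_pos: [0.628, -0.156, 0.1963]
orientation: [2.099, 2.336, 0.001]
wrist_force: [-0.1, 0.3, -1.3]
opening: 0.0951
grasp_force: 0.0
```

Emit:
{"name": "move_arm", "arguments": {
  "rotation": [
    [0,0,0],
    [0,0,0]
  ],
  "travel": [
    [-50,0,0],
    [0,0,0]
  ],
  "hand": [95,95]
}}

```text
time_s: 53.85
tcp_pos: [0.6327, -0.2075, 0.195]
orientation: [-2.106, -2.332, 0.001]
wrist_force: [-0.2, 1.1, 0.2]
opening: 0.0945
grasp_force: 0.0
```

```bash
python3 - <<'E'
from h import *
rows(); look('top',['stop_grip','stop_face']);look('scene',['stop_grip'])
for i in range(3): snapshot('top'); st()
E
```

```text
top row [[593.8, 160.7, 6.7], [607.9, 53.4, 2.3], [617.0, -62.0, 4.5], [622.6, -113.4, 5.9]]
top back [[610.0, -10.8, 7.3]]
scene row [[597.0, 159.1, 4.6], [604.9, 53.3, 6.5], [611.8, -58.4, 6.9], [621.5, -111.3, 5.8]]
scene back [[598.1, 159.7, 5.9], [595.8, 109.0, 5.1], [615.5, -5.9, 4.4]]
wrist row [[620.1, -61.1, 2.6], [623.1, -113.0, 6.5]]
wrist back [[619.3, -65.0, 3.0]]
54.3 [ 633.1 -203.4  195.6] [2.099 2.337 0.   ] [-0.5 -0.6  0.3] 0.09497101678699488 0.0
scene stop_grip 0.86 [ 635.6 -210.7   58.5]
54.6 [ 632.9 -204.3  195.5] [ 2.1    2.336 -0.   ] [ 0.2 -0.5 -0.8] 0.09512600897392937 0.0
54.65 [ 632.9 -204.3  195.5] [2.101 2.336 0.   ] [-0.4  0.9  0.5] 0.09491850529793731 0.0
54.7 [ 632.9 -204.4  195.4] [-2.101 -2.336  0.   ] [0.5 0.3 0.5] 0.09546885896406511 0.0
```

All five... the whole set of six is in the tray. Now I'll take the stop and close the row up gently.

Emit:
{"name": "move_arm", "arguments": {
  "rotation": [
    [0,0,0],
    [0,0,0],
    [0,0,0],
    [0,0,0],
    [0,0,0]
  ],
  "travel": [
    [-7,0,20],
    [0,0,40],
    [0,0,40],
    [0,0,35],
    [0,0,19]
  ],
  "hand": [95,95,95,95,95]
}}

```text
time_s: 55.32
tcp_pos: [0.6315, -0.2108, 0.0373]
orientation: [-2.098, -2.332, 0.003]
wrist_force: [0.5, -0.6, 0.1]
opening: 0.0953
grasp_force: 0.0
```

Emit:
{"name": "move_arm", "arguments": {
  "rotation": [
    [0,0,0],
    [0,0,0],
    [0,0,0],
    [0,0,0],
    [0,0,0]
  ],
  "travel": [
    [0,0,0],
    [0,0,0],
    [0,0,0],
    [0,0,0],
    [0,0,0]
  ],
  "hand": [60,50,50,50,50],
  "force": 25
}}

```text
time_s: 55.95
tcp_pos: [0.6331, -0.2117, 0.0424]
orientation: [-2.1, -2.336, 0.002]
wrist_force: [-3.2, -0.1, 5.0]
opening: 0.0536
grasp_force: 25.0
```

Emit:
{"name": "move_arm", "arguments": {
  "rotation": [
    [0,0,0],
    [0,0,0],
    [0,0,0],
    [0,0,0],
    [0,0,0]
  ],
  "travel": [
    [0,0,0],
    [5,0,0],
    [10,0,0],
    [10,0,0],
    [10,0,0]
  ],
  "hand": [50,50,50,50,50]
}}

```text
time_s: 56.58
tcp_pos: [0.6295, -0.1771, 0.0424]
orientation: [2.1, 2.336, -0.003]
wrist_force: [-3.9, -2.5, 5.1]
opening: 0.0535
grasp_force: 25.0
```

Emit:
{"name": "move_arm", "arguments": {
  "rotation": [
    [0,0,0],
    [0,0,0],
    [0,0,0],
    [0,0,0],
    [0,0,0]
  ],
  "travel": [
    [10,0,0],
    [8,0,0],
    [4,0,0],
    [2,0,0],
    [2,0,0]
  ],
  "hand": [50,50,50,50,50]
}}

```text
time_s: 57.2
tcp_pos: [0.6269, -0.1512, 0.0424]
orientation: [2.1, 2.336, -0.002]
wrist_force: [-3.9, -3.0, 5.9]
opening: 0.0535
grasp_force: 25.0
```

Emit:
{"name": "move_arm", "arguments": {
  "rotation": [
    [0,0,0],
    [0,0,0],
    [0,0,0],
    [0,0,0],
    [0,0,0]
  ],
  "travel": [
    [2,0,0],
    [2,0,0],
    [2,0,0],
    [2,0,0],
    [2,0,0]
  ],
  "hand": [50,50,50,50,50]
}}

```text
time_s: 57.82
tcp_pos: [0.6259, -0.1418, 0.0424]
orientation: [2.1, 2.335, -0.003]
wrist_force: [-4.2, -4.2, 5.0]
opening: 0.0538
grasp_force: 25.0
```

```bash
python3 - <<'E'
from h import *
rows(('top','scene'))
E
```

```text
top row [[593.1, 159.9, 5.1], [607.1, 51.7, 6.1], [617.4, -58.6, 6.6]]
top back [[602.9, 103.5, 7.1], [612.3, -9.1, 5.5]]
scene row [[597.6, 158.5, 4.7], [602.1, 50.2, 4.2], [612.0, -56.8, 6.2]]
scene back [[597.0, 107.6, 5.3], [616.9, -5.6, 7.7]]
58.12 [ 625.9 -141.5   42.4] [ 2.100e+00  2.336e+00 -2.000e-03] [-3.  -1.9  6.2] 0.0536861215347753 25.001786649227142
```

Emit:
{"name": "move_arm", "arguments": {
  "rotation": [
    [0,0,0],
    [0,0,0],
    [0,0,0],
    [0,0,0],
    [0,0,0]
  ],
  "travel": [
    [2,0,0],
    [2,0,0],
    [2,0,0],
    [2,0,0],
    [2,0,0]
  ],
  "hand": [50,50,50,50,50]
}}

```text
time_s: 58.75
tcp_pos: [0.6249, -0.1322, 0.0424]
orientation: [2.099, 2.335, -0.003]
wrist_force: [-5.0, -3.9, 3.7]
opening: 0.0536
grasp_force: 25.0
```

Emit:
{"name": "move_arm", "arguments": {
  "rotation": [
    [0,0,0],
    [0,0,0],
    [0,0,0],
    [0,0,0],
    [0,0,0]
  ],
  "travel": [
    [2,0,0],
    [2,0,0],
    [2,0,0],
    [1,0,0],
    [1,0,0]
  ],
  "hand": [50,50,50,50,50]
}}

```text
time_s: 59.38
tcp_pos: [0.6241, -0.1246, 0.0424]
orientation: [2.099, 2.335, -0.004]
wrist_force: [-3.7, -5.0, 4.6]
opening: 0.0534
grasp_force: 25.0
```

```bash
python3 - <<'E'
from h import *
rows(('top','scene'))
cv2.imwrite('pics/c4.png',cv2.convertScaleAbs(cv2.resize(cv2.imread('pics/scene_last.png')[205:305,310:450],(800,571),interpolation=cv2.INTER_CUBIC),alpha=1.5))
E
```

```text
top row [[593.2, 160.1, 3.3], [605.2, 56.4, 8.6], [614.7, -26.5, 6.7], [615.4, -43.6, 4.4], [623.4, -89.1, 5.2]]
top back [[601.2, 105.4, 5.8], [611.5, 3.8, 6.2]]
scene row [[597.1, 158.8, 6.6], [607.8, 55.6, 5.6], [613.1, -41.8, 6.7]]
scene back [[599.4, 107.3, 6.6], [610.8, 6.2, 3.8]]
59.67 [ 624.2 -124.4   42.4] [ 2.099  2.335 -0.004] [-3.6 -4.7  5.2] 0.05384961536608475 25.003986060619354
```

View pics/c4.png

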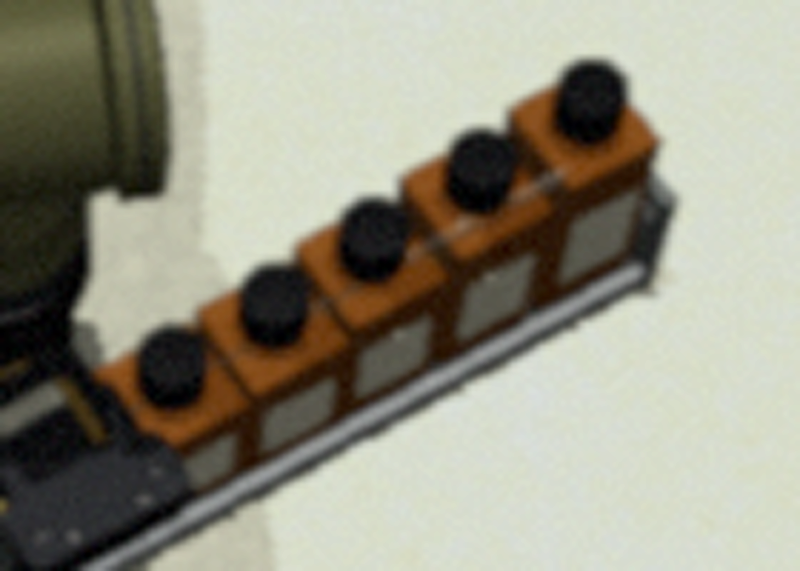

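The crop shows an upright, evenly stepping row with only small gaps left. I'll close the last ~12 mm slowly.

Emit:
{"name": "move_arm", "arguments": {
  "rotation": [
    [0,0,0],
    [0,0,0],
    [0,0,0],
    [0,0,0],
    [0,0,0]
  ],
  "travel": [
    [1.2,0,0],
    [1.2,0,0],
    [1.2,0,0],
    [1.2,0,0],
    [1.2,0,0]
  ],
  "hand": [50,50,50,50,50]
}}

```text
time_s: 60.3
tcp_pos: [0.6236, -0.119, 0.0424]
orientation: [2.099, 2.334, -0.005]
wrist_force: [-3.8, -6.0, 3.9]
opening: 0.0537
grasp_force: 25.0
```

Emit:
{"name": "move_arm", "arguments": {
  "rotation": [
    [0,0,0],
    [0,0,0],
    [0,0,0]
  ],
  "travel": [
    [1,0,0],
    [1,0,0],
    [1,0,0]
  ],
  "hand": [50,50,50]
}}

```text
time_s: 60.68
tcp_pos: [0.6233, -0.116, 0.0424]
orientation: [2.098, 2.334, -0.005]
wrist_force: [-3.7, -6.8, 4.6]
opening: 0.0534
grasp_force: 25.0
```

Emit:
{"name": "move_arm", "arguments": {
  "rotation": [
    [0,0,0],
    [0,0,0],
    [0,0,0]
  ],
  "travel": [
    [0.7,0,0],
    [0.7,0,0],
    [0.6,0,0]
  ],
  "hand": [50,50,50]
}}

```text
time_s: 61.05
tcp_pos: [0.6232, -0.1148, 0.0425]
orientation: [2.097, 2.334, -0.006]
wrist_force: [-2.6, -9.7, 4.5]
opening: 0.0536
grasp_force: 25.0
```

Emit:
{"name": "move_arm", "arguments": {
  "rotation": [
    [0,0,0],
    [0,0,0]
  ],
  "travel": [
    [0.5,0,0],
    [0.5,0,0]
  ],
  "hand": [50,50]
}}

```text
time_s: 61.3
tcp_pos: [0.6232, -0.1148, 0.0425]
orientation: [2.096, 2.333, -0.008]
wrist_force: [-2.9, -11.8, 2.9]
opening: 0.0531
grasp_force: 25.0
```

```bash
python3 - <<'E'
from h import *
for i in range(4): snapshot('top'); o=st()
rows(('top','scene'))
E
```

```text
61.35 [ 623.2 -114.8   42.4] [ 2.096  2.333 -0.008] [ -2.9 -11.2   2.8] 0.05361885632027653 25.011432766914368
61.4 [ 623.2 -114.8   42.4] [ 2.097  2.333 -0.008] [ -2.3 -10.8   3. ] 0.05356193254893535 25.01090705394745
61.45 [ 623.2 -114.8   42.4] [ 2.097  2.333 -0.007] [ -3.7 -11.2   4. ] 0.05321584175895577 25.010755956172943
61.5 [ 623.2 -114.8   42.5] [ 2.097  2.332 -0.007] [ -3.  -11.8   3.2] 0.053620725150569544 25.0107604265213
top row [[594.3, 158.5, 6.9], [610.7, 63.5, 6.1], [618.5, -80.6, 4.3]]
top back [[599.2, 108.8, 4.7], [609.2, 12.9, 7.5]]
scene row [[594.9, 157.7, 9.7], [605.4, 64.6, 5.1], [610.0, -28.6, 5.0]]
scene back [[597.4, 114.7, 4.4], [612.3, 14.6, 6.0]]
61.8 [ 623.1 -114.8   42.4] [ 2.097  2.333 -0.007] [ -2.3 -11.3   2.4] 0.05383717806192186 25.010427832603455
```

Emit:
{"name": "move_arm", "arguments": {
  "rotation": [
    [0,0,0],
    [0,0,0],
    [0,0,0]
  ],
  "travel": [
    [-0.7,0,0],
    [-0.4,0,0],
    [0,0,0]
  ],
  "hand": [50,50,50]
}}

```text
time_s: 62.18
tcp_pos: [0.6232, -0.1148, 0.0424]
orientation: [2.098, 2.334, -0.005]
wrist_force: [-3.3, -7.6, 4.1]
opening: 0.0536
grasp_force: 25.0
```

Emit:
{"name": "move_arm", "arguments": {
  "rotation": [
    [0,0,0],
    [0,0,0],
    [0,0,0],
    [0,0,0],
    [0,0,0]
  ],
  "travel": [
    [0,0,0],
    [0,0,0],
    [0,0,0],
    [0,0,0],
    [0,0,-30]
  ],
  "hand": [60,70,85,95,95]
}}

```text
time_s: 62.8
tcp_pos: [0.6206, -0.1111, 0.0684]
orientation: [-2.096, -2.332, 0.004]
wrist_force: [-0.0, 0.3, 0.0]
opening: 0.0925
grasp_force: 0.0
```

Emit:
{"name": "move_arm", "arguments": {
  "rotation": [
    [0,0,0],
    [0,0,0],
    [0,0,0],
    [0,0,0],
    [0,0,0]
  ],
  "travel": [
    [0,0,-50],
    [0,0,-50],
    [0,-50,-20],
    [0,-50,0],
    [0,-50,0]
  ],
  "hand": [95,95,95,95,95]
}}

```text
time_s: 63.42
tcp_pos: [0.4728, -0.1278, 0.192]
orientation: [2.099, 2.336, 0.001]
wrist_force: [-0.2, -0.6, -0.1]
opening: 0.095
grasp_force: 0.0
```

```bash
python3 - <<'E'
from h import *
rows(('top','scene')); look('top',['stop_face','water','cream','buffer']); look('scene',['stop_face'])
a=cv2.resize(cv2.imread('pics/scene_last.png')[205:305,310:450],(560,400),interpolation=cv2.INTER_CUBIC)
b=cv2.resize(cv2.imread('pics/top_last.png')[185:245,210:350],(560,200),interpolation=cv2.INTER_CUBIC) 
b=cv2.resize(cv2.imread('pics/top_last.png')[190:240,210:350],(560,200),interpolation=cv2.INTER_CUBIC)
cv2.imwrite('pics/c5.png',cv2.convertScaleAbs(np.vstack([a,b]),alpha=1.5))
E
```

```text
top row [[592.8, 159.5, 5.3], [604.9, 66.6, 6.6], [613.4, -31.0, 5.1], [622.4, -80.3, 3.9]]
top back [[601.3, 109.7, 7.4], [609.5, 11.8, 5.8]]
scene row [[594.9, 156.9, 7.1], [602.9, 66.5, 3.8], [608.4, -30.0, 6.7], [618.2, -77.7, -0.4]]
scene back [[595.4, 115.2, 5.5], [612.0, 14.7, 4.1]]
63.73 [ 474.9 -127.9  191.9] [2.100e+00 2.336e+00 1.000e-03] [0.3 0.4 0.9] 0.09502640424126206 0.0
top stop_face 0.74 [ 623.  -106.3   48.3]
top water 0.92 [ 646.2 -422.5   -2.4]
top cream 0.85 [506.6 362.7  -1.3]
top buffer 0.61 [ 486.7 -341.2    1.5]
scene stop_face 0.79 [620.  -99.1  45.3]
```

View pics/c5.png

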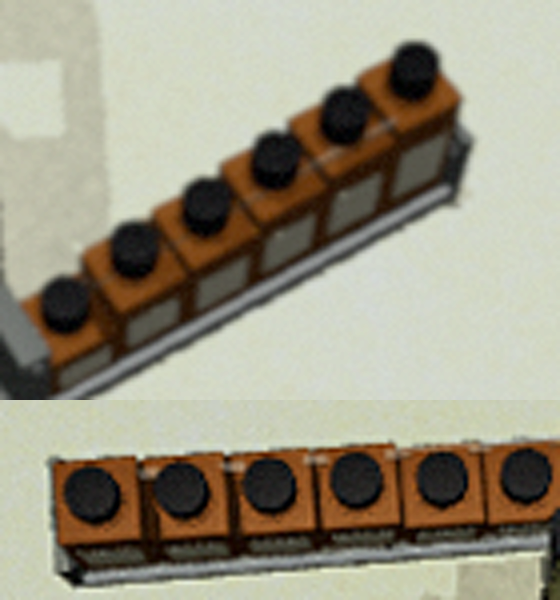

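The row is closed and upright, steps down evenly, and stands tight between the fixed end and the stop; the bystanders have not moved. I'm handing it in.

```bash
python3 -c "
from plant import ticket; print(ticket.sign_off())"
```

```text
the job is handed in; nothing more can be done
None
```

The job is handed in: back1 and back2, the only two loose bottles, are back between their neighbours; the stop is slid up, the row upright and close together, and the water bottle, cream jar and buffer unmoved.

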